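Pop the spice tins out and pyramid them on the rack

TASK

Stack every spice tin on the grooved rack as a neat lying pyramid: fill the bottom row of three first, then lay tins in the saddles between them, and one on top if there are enough. The tins in the wooden block are held down: press each one in until it springs up, then take it by its ends; the loose tins on the worktop belong on the rack too. All tins must lie along the grooves and be left at rest; do not shove the mug or pepper mill about or knock them over.

Things in the scene. Friction and masses are not known exactly. Their poses are not given: they have to be found in the camera images.
- tin0: spice tin, blue with a yellow band, steel lid at its +x end: plain closed cylinder 56 mm in diameter and 64 mm long with flat ends, about 120 g. Origin at its centre, x along its axis. starts, if present, pressed down in well 0 of the block. It can roll.
- tin1: spice tin, red with a white band, steel lid at its +x end: plain closed cylinder 56 mm in diameter and 64 mm long with flat ends, about 120 g. Origin at its centre, x along its axis. starts, if present, pressed down in well 1. It can roll.
- tin2: spice tin, yellow with a blue band, steel lid at its +x end: plain closed cylinder 56 mm in diameter and 64 mm long with flat ends, about 120 g. Origin at its centre, x along its axis. starts, if present, pressed down in well 2. It can roll.
- tin3: spice tin, green with a white band, steel lid at its +x end: plain closed cylinder 56 mm in diameter and 64 mm long with flat ends, about 120 g. Origin at its centre, x along its axis. starts, if present, pressed down in well 3. It can roll.
- tin4: spice tin, orange with a blue band, steel lid at its +x end: plain closed cylinder 56 mm in diameter and 64 mm long with flat ends, about 120 g. Origin at its centre, x along its axis. starts lying loose on the worktop beyond the block and rack. It can roll.
- tin5: spice tin, white with a red band, steel lid at its +x end: plain closed cylinder 56 mm in diameter and 64 mm long with flat ends, about 120 g. Origin at its centre, x along its axis. starts in the middle groove of the rack (the other two start empty). It can roll.
- tin6: spice tin, blue with a white band, steel lid at its +x end: plain closed cylinder 56 mm in diameter and 64 mm long with flat ends, about 120 g. Origin at its centre, x along its axis. starts lying loose on the worktop beyond the block and rack. It can roll.
- block: pale wooden push-to-release tin block, fixed, 85 mm (x) x 301 mm (y) x 76 mm high; four open-topped wells in a row at its y = -108, -36, +36, +108 mm (wells 0 to 3). Origin at the centre of its underside. Each well takes one tin lying along the block's x, 1.5 mm clear all round. A tin held down has its centre 50 mm above the worktop and is only 2 mm proud of the block: no grip
- well0 (a point): centre of the mouth of well 0, at the height of the block's top (76 mm). Press a tin at its middle from above by 8 mm (a spring: 5 to 8 N, then a firm stop), let go, and it rises 55 mm on its grey cradle: its centre is then 105 mm above the worktop and both flat ends are clear of the block
- well1 (a point): centre of the mouth of well 1, at the height of the block's top (76 mm). See well0
- well2 (a point): centre of the mouth of well 2, at the height of the block's top (76 mm). See well0
- well3 (a point): centre of the mouth of well 3, at the height of the block's top (76 mm). See well0
- lift0 (a joint): height in m of the spring lift in well 0: 0 held down, about -0.008 pressed to the bottom, 0.055 sprung up. It springs up when let go after being pressed past about -0.0072; an up lift does not lock down again
- lift1 (a joint): height in m of the spring lift in well 1: 0 held down, about -0.008 pressed to the bottom, 0.055 sprung up. It springs up when let go after being pressed past about -0.0072; an up lift does not lock down again
- lift2 (a joint): height in m of the spring lift in well 2: 0 held down, about -0.008 pressed to the bottom, 0.055 sprung up. It springs up when let go after being pressed past about -0.0072; an up lift does not lock down again
- lift3 (a joint): height in m of the spring lift in well 3: 0 held down, about -0.008 pressed to the bottom, 0.055 sprung up. It springs up when let go after being pressed past about -0.0072; an up lift does not lock down again
- rack: low dark wooden display rack, fixed, 76 mm (x) x 196 mm (y), three grooves along its x axis at y = -58, 0, +58 mm between ribs 18 mm high. Origin at the centre of its underside. A tin in a groove has its centre at x = 0, 38 mm above the worktop (1.5 mm of play in y). Tins lie along the rack's x, so held by their flat ends neighbours are not in the way
- rack_saddle (a point): centre of a tin lying on the second layer in the saddle between the middle and the +y bottom tins: rack x 0, y +29 mm, 86 mm up. The other saddle is at y = -29 mm; the top tin's centre is at y = 0, about 133 mm up. The upper tins settle within about 3 mm of this
- mug: blue mug, 80 mm wide and 90 mm high, origin at the centre of its underside; a bystander
- mill: dark wooden pepper mill, 58 mm wide and 145 mm high, origin at the centre of its underside; a bystander

How it is judged:
By the outcome, as a careful person would: the job done as asked, in the order asked, and still so for the second after the job is handed in, with the robot touching nothing.
Of tin0, tin1, tin2, tin3 only 2 to 3 are there at a start; the rules pass over those that are not, and their reading is None.
At some moment in a run one of tin4, tin6 may be knocked a few centimetres aside while the robot is not near it.
Once in a run the grip may slacken for a moment while it holds something.
It also fails if it takes over 210 s, if anything falls off the work surface, if the arm or the gripper's body presses on something with over 40 N, if the wrist force passes 120 N, or if a joint passes its speed limit or range.

ROBOT

A 7-joint arm with a two-finger parallel gripper is mounted at the origin on the work surface. World frame = base frame: x ahead of the robot, y to its left, z up, the work surface at z = 0. Lengths are in m, angles in rad, forces in N, time in s.
With the tool pointing down it reaches from about 0.425 to 0.925 m from the base axis. Payload 6.8 kg.
Tool frame: the origin (TCP) lies at the very end of the fingers, on their centre line; the grasp point (between the pads) lies 19 mm behind it; z points along the fingers, y is the line along which they close (so a half turn about z gives the same grasp; the last joint's range is limited). The gripper opens to 85 mm and grips with 20 to 120 N. Pads are 22 mm wide; open, the fingers measure 114 mm over their backs; the gripper's body (76 mm by 85 mm) begins 54 mm behind the grasp point. The pads swing forward as they close: fully open they stand 13 mm farther back than shut.
Start: joints at [1.152, 0.477, 0.022, 1.555, -0.011, 1.109, -0.083], TCP at [0.206, -0.643, 0.231] pointing down, gripper open.
Joint ranges: [-2.96, 2.96], [-0.34, 2.1], [-1.41, 1.46], [0.24, 2.44], [-1.37, 4.51], [0.17, 1.92], [-2.96, 2.96]. Speed limits (rad/s): [2.39, 2.39, 3.14, 3.14, 3.14, 3.14, 3.14].

INTERFACE

Orientations are given as a rotation vector (axis times angle).
In Python, from bench import get_obs, grab_frame, hand_in gives the robot as it stands.
- The arm moves only by the tool drive_tool, never from a script. Its argument "rows" is a list of rows, each an object with "offset": the shift along the tool's x, y, z as a fraction of full scale, a list of three; "rotation": the turn, a rotation vector about the tool's x, y, z as a fraction of full scale, a list of three; "claw": the opening, from 0 (shut) to 1 (fully open). In form: [{"offset": [tx, ty, tz], "rotation": [wx, wy, wz], "claw": claw}, ...]. A call has 1 to 20 rows; each row is the pose to reach, as a shift and turn from the pose commanded when the call began, along the tool's axes at that moment; what a row does not reach only later rows make up. Full scale, the value 1, is 0.15 m for a shift and 2 rad for a turn. A row lasts 1/12 s, in which the tool goes at most 41.7 mm and 7.16 degrees, less where a joint would pass 70% of its speed; a pose out of reach is approached as far as the arm can. A call with a number of a shift or a turn outside -1 to 1 is refused whole. A call with a gripper value outside its range is refused whole. The fingers move at their own pace and stop on an object; "force" is the grip in N (left out, the last holds). Time passes only in rows, so rows that repeat a pose let the fingers close. It gives the time, the measured TCP pose, the force, the opening and the grip force at its end, in the units of the state.
- get_obs(): the state, without advancing time (a new reading comes with each control period).
- grab_frame(name): name is "scene" or "top" or "wrist"; returns a dict with "frame" (420x560x3 uint8, red, green, blue), "z_map" (420x560 float32, m along the optical axis (not along the pixel's ray), 0 where there is no reading), "vfov" (degrees; the focal length in pixels is half the picture's height over the tangent of half this angle, whatever the lens; pixels are square), "cx", "cy" (the principal point, pixels), "D" ([k1, k2, p1, p2, k3] as OpenCV has them; the pictures are not rectified), "R" (3x3) and "t" (3): a world point X has camera coordinates R X + t. Camera axes: x right, y down, z forward; pixel columns grow to the right and rows downward; lengths in m; the calibration is good to about 2 mm. A picture is of the moment at which its call begins.
- hand_in(): hands the job in; it is judged then, once.
The state is a dict: "clock": time; "joints": joint angles; "qvel": joint speeds; "tau": joint torques, N m; "tcp_pos": TCP position; "orientation": TCP orientation; "contact_force": force on the tool from outside, world axes, zero at the start; "moment": the same for the moment, N m; "grip_width": finger opening in m; "gripper_force": force on a finger pad.
Only numpy, scipy, OpenCV 4.12 (cv2) and the standard library are available. Lean on these libraries where they do the work, as an engineer would, in place of code of your own. Each camera call takes 0.05 s, during which the arm holds its last target. There are 200 camera calls.

## Working session

There is one attempt and no reset: what is moved stays moved. The work goes in short steps, Python scripts to look and compute and a tool call to move; the robot and the scene stay as the last step left them, time stands still between calls to the robot, and variables do not carry over. Pictures are saved under pics/ and viewed, at most 14 in all, crops included, and the job is handed in when it is done.

Besides the shell and the picture viewer there is one more tool, called by a JSON object that holds its "fn" and its "kwargs", one argument or row to a line. drive_tool: Moves the arm, as the interface text tells. Its arguments: {"type":"object","properties":{"rows":{"type":"array","items":{"type":"object","properties":{"offset":{"type":"array","items":{"type":"number"}},"rotation":{"type":"array","items":{"type":"number"}},"claw":{"type":"number"}}}},"force":{"type":"number"}},"required":["rows"]}

```bash
ls; mkdir -p pics
python3 - <<'E'
from bench import *
import cv2
o=get_obs();print(o)
for n in("scene","top","wrist"):
    f=grab_frame(n);cv2.imwrite(f"pics/{n}0.png",f["frame"][:,:,::-1]);print(n,f["vfov"],f["cx"],f["cy"],f["D"],f["R"],f["t"],(f["z_map"]>0).mean())
E
```

```text
pics
{'clock': 0.0, 'joints': array([ 1.151915  ,  0.47779229,  0.02235912,  1.55648563, -0.01150396,
        1.10928183, -0.08309377]), 'qvel': array([ 1.33794825e-03,  1.89655594e-04, -1.72606441e-04, -1.07085724e-03,
       -8.05689689e-05, -1.71542631e-03,  4.57379995e-04]), 'tau': array([ 4.67175892e-05, -5.96448183e+01,  1.60749178e+00, -2.81196660e+01,
        1.22949597e-02,  9.08097922e-03, -1.19011710e-05]), 'tcp_pos': array([ 0.2062061 , -0.64209692,  0.2303169 ]), 'orientation': array([-3.10197044e+00, -4.85948207e-01,  6.65959558e-04]), 'contact_force': array([ 0.51557948, -0.27323641,  0.55747078]), 'moment': array([0.04208117, 0.00265583, 0.01739959]), 'gripper_force': 0.0, 'grip_width': 0.08541338952378716}
scene 57.43701364518671 278.55167258074613 208.0326623901281 [0.00273448 0.         0.         0.         0.        ] [[-0.81947526  0.57264154  0.02328016]
 [ 0.26820776  0.41908161 -0.86743023]
 [-0.50648286 -0.70459369 -0.49701392]] [ 0.46670692 -0.06541835  1.16564666] 0.996203231292517
top 50.01021147022324 280.60925665123784 207.97194671049576 [0.03484709 0.         0.         0.         0.        ] [[ 0.01998138 -0.99965008  0.017334  ]
 [-0.98160062 -0.02290769 -0.18956653]
 [ 0.18989728 -0.01322726 -0.98171486]] [-0.02803985  0.56197841  0.90055369] 0.9961054421768708
wrist 58.11125843626681 276.4412855936357 213.66228809972796 [-0.09331528  0.          0.          0.          0.        ] [[ 0.30532701 -0.95224702 -0.00101371]
 [-0.91664412 -0.29419939  0.27057398]
 [-0.2579515  -0.08168433 -0.96269865]] [-0.67508091 -0.0350508   0.37800366] 0.9960331632653061
```

View pics/top0.png

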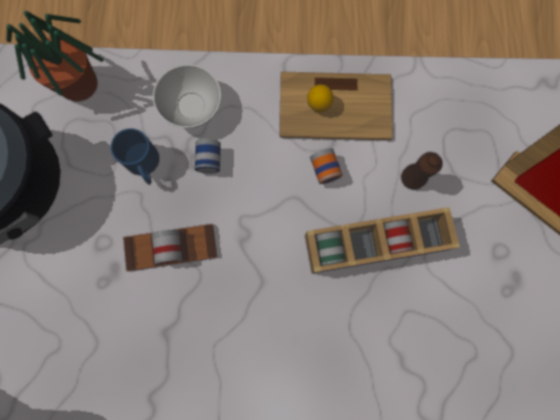

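View pics/scene0.png

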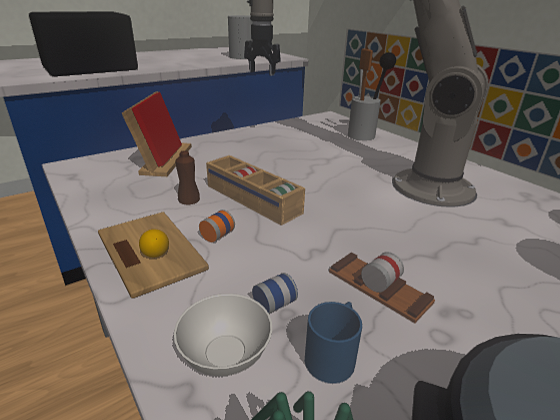

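Top view: rack with the white/red tin at px (168,246), block with green (330,247, well 3) and red (398,236, well 1), loose orange (326,166), blue/white (208,156), mug (135,152), mill (422,170). So there are five tins in all: three on the bottom row and two in the saddles.

```bash
cat > h.py <<'E'
from bench import *
import numpy as np, cv2
from scipy.spatial.transform import Rotation as Ro
def cloud(n):
    f=grab_frame(n); Z=f["z_map"].astype(float); h,w=Z.shape
    fl=h/2/np.tan(np.radians(f["vfov"]/2)); K=np.array([[fl,0,f["cx"]],[0,fl,f["cy"]],[0,0,1]])
    v,u=np.mgrid[:h,:w]; p=cv2.undistortPoints(np.stack([u,v],-1).reshape(-1,1,2).astype(float),K,np.array(f["D"]))[:,0]
    C=np.c_[p,np.ones(len(p))]*Z.reshape(-1,1)
    X=((C-f["t"])@f["R"]).reshape(h,w,3); X[Z==0]=np.nan
    return f,X
def rect(X,lo,hi,c,r):
    m=(X[...,2]>lo)&(X[...,2]<hi)&(np.hypot(X[...,0]-c[0],X[...,1]-c[1])<r)
    P=X[m]; (cx,cy),(a,b),ang=cv2.minAreaRect((P[:,:2]*1000).astype(np.float32))
    if a<b: a,b,ang=b,a,ang+90
    return len(P),np.round([cx,cy,a,b,(ang+90)%180-90],1),np.round(1000*np.nanpercentile(P[:,2],[5,50,95]),1)
E
python3 - <<'E'
from h import *
f,X=cloud("top")
px=dict(rack=(168,246),block=(363,240),t4=(326,166),t6=(208,156),t5=(168,246),mug=(135,152),mill=(422,170),t3=(330,247),t1=(398,236),bowl=(190,105),board=(350,120))
for k,(u,v) in px.items(): print(k,np.round(X[v,u]*1000))
g=lambda k:X[px[k][1],px[k][0],:2]
print("table",np.nanmedian(X[300:400,300:500,2])*1000)
print("block",rect(X,.072,.0765,g('block'),.2))
print("blockall",rect(X,.06,.09,g('block'),.2))
print("rack",rect(X,.010,.03,g('rack'),.14))
for k in("t4","t6"):
  for lo in(.03,.046,.05): print(k,rect(X,lo,.06,g(k),.05))
for lo in(.05,.058,.06):print("t5",rect(X,lo,.07,g('t5'),.05))
for k in("t1","t3"): print(k,rect(X,.0765,.082,g(k),.05))
print("mug",rect(X,.08,.095,g('mug'),.08)); print("mill",rect(X,.1,.15,g('mill'),.08)); print("bowl",rect(X,.03,.2,g('bowl'),.12))
E
```

```text
rack [476. 214.  62.]
block [ 502. -197.   19.]
t4 [ 656. -112.   57.]
t6 [672. 143.  57.]
t5 [476. 214.  62.]
mug [693. 316.   4.]
mill [ 634. -298.  118.]
t3 [ 479. -118.   78.]
t1 [ 505. -257.   78.]
bowl [809. 198.   7.]
board [ 779. -172.   15.]
table 0.30794068354696463
block (2062, array([ 543.8, -217.2,  303.4,  176.9,  -79.1]), array([72.8, 75.1, 76.4]))
blockall (4548, array([ 565.3, -213.5,  302.8,  224. ,  -79.5]), array([63.1, 75.4, 79.1]))
rack (1575, array([480.4, 221.8, 194.7,  77.6, -80.3]), array([10.2, 14.5, 20.4]))
t4 (752, array([ 664.6, -114.2,   64.4,   55.7,   19.2]), array([35.5, 52. , 57.2]))
t4 (564, array([ 664.5, -113.9,   64.6,   46. ,   20.1]), array([47.4, 53.3, 57.5]))
t4 (451, array([ 664.3, -113.6,   64.6,   41.7,   17.7]), array([50.5, 54.2, 57.7]))
t6 (775, array([681. , 148.2,  65.1,  56. ,   0.9]), array([34.7, 51.7, 57.5]))
t6 (575, array([681. , 147.8,  64.6,  45.6,   2.5]), array([47.2, 53.6, 57.8]))
t6 (450, array([681. , 148. ,  64.5,  38.7,   2.1]), array([50.6, 54.5, 58.1]))
t5 (751, array([476.2, 221.3,  64.9,  51. ,  11.9]), array([52.8, 62.6, 67.3]))
t5 (578, array([476.6, 220.9,  64.5,  43.3,  10.4]), array([58.9, 63.8, 67.5]))
t5 (514, array([476.6, 220.8,  64.5,  39.1,  10.7]), array([60.7, 64.2, 67.6]))
t1 (474, array([ 506.4, -260.4,   86.3,   86. ,   10.7]), array([76.6, 77.8, 80. ]))
t3 (545, array([ 478.7, -118.7,   86.4,   84.2,   10.8]), array([76.6, 77.8, 80.3]))
mug (347, array([679.1, 300.1,  80.3,  79. ,  70.7]), array([80.8, 88.7, 92. ]))
mill (501, array([ 650.1, -315.7,   46.9,   46. ,  -71.6]), array([105.4, 124.7, 143.6]))
bowl (1564, array([796.6, 180.8, 190.5, 147.5,  47.8]), array([31.4, 49.6, 60.8]))
```

```bash
cat >> h.py <<'E'
def inbox(X,c,yaw,hx,hy,lo,hi):
    d=X[...,:2]-np.array(c); a=np.radians(yaw); x=d@[np.cos(a),np.sin(a)]; y=d@[-np.sin(a),np.cos(a)]
    return (abs(x)<hx)&(abs(y)<hy)&(X[...,2]>lo)&(X[...,2]<hi)
def mar(P):
    (cx,cy),(a,b),g=cv2.minAreaRect((P[:,:2]*1000).astype(np.float32))
    if a<b:a,b,g=b,a,g+90
    return len(P),np.round([cx,cy,a,b,(g+90)%180-90],1)
def plan(x,y,z,yaw):
    "moves (mm, world; yaw deg = direction of tool y) -> offset/rotation fractions from the present pose"
    o=get_obs(); R=Ro.from_rotvec(o["orientation"]); a=np.radians(yaw)
    T=Ro.from_matrix(np.array([[-np.sin(a),np.cos(a),0],[np.cos(a),np.sin(a),0],[0,0,-1]]).T)
    print("off",np.round(R.inv().apply(np.array([x,y,z])/1000-o["tcp_pos"])/.15,3),"rot",np.round((R.inv()*T).as_rotvec()/2,3))
E
python3 - <<'E'
from h import *
f,X=cloud("top")
print("block",mar(X[inbox(X,(.497,-.193),11,.055,.17,.07,.0785)]))
print("rack",mar(X[inbox(X,(.480,.222),10,.05,.12,.008,.022)]))
m=inbox(X,(.497,-.193),11,.042,.15,.0772,.085)
for n,c in(("t1",(.506,-.260)),("t3",(.479,-.118))):
    P=X[m&(np.hypot(X[...,0]-c[0],X[...,1]-c[1])<.045)];print(n,mar(P),P[:,2].max())
for lo,hi in((.008,.02),(.02,.04),(.04,.05),(.05,.08)):
    P=X[inbox(X,(.78,.16),0,.06,.05,lo,hi)]; P=P[P[:,0]>.72];print("bowl",lo,P[:,0].min() if len(P) else None, len(P))
f2,S=cloud("scene")
print("scene t6",mar(S[inbox(S,(.681,.148),2,.04,.035,.035,.06)]),"t4",mar(S[inbox(S,(.664,-.114),19,.045,.04,.035,.06)]))
print("scene rack",mar(S[inbox(S,(.48,.222),10,.05,.12,.008,.022)]))
print("scene t5",mar(S[inbox(S,(.477,.221),10,.045,.035,.05,.07)]))
print("scene block",mar(S[inbox(S,(.497,-.193),11,.055,.17,.07,.0785)]))
plan(560,-250,230,30)
E
```

```text
block (3124, array([ 498.2, -218.8,  289. ,   87.2,  -79.1]))
rack (2100, array([479.9, 222.4, 194.9,  78.2, -80. ]))
t1 (301, array([ 507.6, -259.3,   83.5,   82.4,  -88. ])) 0.08263317610137055
t3 (338, array([ 481.1, -118.4,   84. ,   81.5,  -80. ])) 0.08309273941379258
bowl 0.008 0.7602289508065231 312
bowl 0.02 0.7434119622513056 212
bowl 0.04 0.7397603395158813 37
bowl 0.05 0.7337544290592233 150
scene t6 (879, array([ 6.830e+02,  1.513e+02,  6.590e+01,  5.250e+01, -2.000e-01])) t4 (469, array([ 667.7, -113.2,   66.2,   54.6,   21.3]))
scene rack (2075, array([483. , 224.5, 194.4,  78.3, -80.5]))
scene t5 (637, array([480.5, 223.5,  65.2,  50.7,  10.6]))
scene block (1172, array([ 500.4, -217. ,  291.4,   88.6,  -79.3]))
off [ 3.045 -1.77   0.007] rot [-0.    -0.    -0.892]
```

{"fn": "drive_tool", "kwargs": {
  "rows": [
    {"offset": [1, -0.6, 0], "rotation": [0, 0, -0.8], "claw": 0.9},
    {"offset": [1, -0.6, 0], "rotation": [0, 0, -0.8], "claw": 0.9},
    {"offset": [1, -0.6, 0], "rotation": [0, 0, -0.8], "claw": 0.9},
    {"offset": [1, -0.6, 0], "rotation": [0, 0, -0.8], "claw": 0.9},
    {"offset": [1, -0.6, 0], "rotation": [0, 0, -0.8], "claw": 0.9},
    {"offset": [1, -0.6, 0], "rotation": [0, 0, -0.8], "claw": 0.9},
    {"offset": [1, -0.6, 0], "rotation": [0, 0, -0.8], "claw": 0.9},
    {"offset": [1, -0.6, 0], "rotation": [0, 0, -0.8], "claw": 0.9},
    {"offset": [1, -0.6, 0], "rotation": [0, 0, -0.8], "claw": 0.9},
    {"offset": [1, -0.6, 0], "rotation": [0, 0, -0.8], "claw": 0.9},
    {"offset": [1, -0.6, 0], "rotation": [0, 0, -0.8], "claw": 0.9},
    {"offset": [1, -0.6, 0], "rotation": [0, 0, -0.8], "claw": 0.9},
    {"offset": [1, -0.6, 0], "rotation": [0, 0, -0.8], "claw": 0.9},
    {"offset": [1, -0.6, 0], "rotation": [0, 0, -0.8], "claw": 0.9},
    {"offset": [1, -0.6, 0], "rotation": [0, 0, -0.8], "claw": 0.9}
  ]
}}

```text
clock: 1.55
tcp_pos: [0.3215, -0.5112, 0.2313]
orientation: [-1.818, -2.562, -0.0]
contact_force: [-0.3, -0.5, 0.8]
grip_width: 0.0769
gripper_force: 0.0
```

```bash
python3 -c "
from h import *
o=get_obs();print(o['clock'],o['joints'],o['tcp_pos'],o['orientation'],o['grip_width'])
plan(665,-114,170,19.5)"
```

```text
1.55 [ 1.17205251  0.38408608 -0.34494596  1.71327849  0.14488877  1.06937785
  1.11703332] [ 0.3215194  -0.51119939  0.23125564] [-1.81795188e+00 -2.56210948e+00 -1.74639226e-04] 0.07693957710509498
off [1.743 3.036 0.409] rot [ 0.    -0.    -0.002]
```

{"fn": "drive_tool", "kwargs": {
  "rows": [
    {"offset": [0.58, 1, 0], "rotation": [0, 0, 0], "claw": 0.9},
    {"offset": [0.58, 1, 0], "rotation": [0, 0, 0], "claw": 0.9},
    {"offset": [0.58, 1, 0], "rotation": [0, 0, 0], "claw": 0.9},
    {"offset": [0.58, 1, 0], "rotation": [0, 0, 0], "claw": 0.9},
    {"offset": [0.58, 1, 0], "rotation": [0, 0, 0], "claw": 0.9}
  ]
}}

```text
clock: 1.97
tcp_pos: [0.4402, -0.3713, 0.232]
orientation: [1.803, 2.571, 0.007]
contact_force: [0.4, 0.8, 0.9]
grip_width: 0.0767
gripper_force: 0.0
```

{"fn": "drive_tool", "kwargs": {
  "rows": [
    {"offset": [0.58, 1, 0], "rotation": [0, 0, 0], "claw": 0.9},
    {"offset": [0.58, 1, 0], "rotation": [0, 0, 0], "claw": 0.9},
    {"offset": [0.58, 1, 0], "rotation": [0, 0, 0], "claw": 0.9},
    {"offset": [0.58, 1, 0], "rotation": [0, 0, 0], "claw": 0.9},
    {"offset": [0.58, 1, 0], "rotation": [0, 0, 0], "claw": 0.9}
  ]
}}

```text
clock: 2.38
tcp_pos: [0.5515, -0.2385, 0.2319]
orientation: [1.804, 2.571, 0.009]
contact_force: [1.1, 0.4, -0.5]
grip_width: 0.077
gripper_force: 0.0
```

{"fn": "drive_tool", "kwargs": {
  "rows": [
    {"offset": [0.3, 0.5, 0.1], "rotation": [0, 0, 0], "claw": 0.9},
    {"offset": [0.58, 1, 0.4], "rotation": [0, 0, 0], "claw": 0.9},
    {"offset": [0.58, 1, 0.4], "rotation": [0, 0, 0], "claw": 0.9},
    {"offset": [0.58, 1, 0.4], "rotation": [0, 0, 0], "claw": 0.9},
    {"offset": [0.58, 1, 0.4], "rotation": [0, 0, 0], "claw": 0.9},
    {"offset": [0.58, 1, 0.4], "rotation": [0, 0, 0], "claw": 0.9},
    {"offset": [0.58, 1, 0.4], "rotation": [0, 0, 0], "claw": 0.9},
    {"offset": [0.58, 1, 0.4], "rotation": [0, 0, 0], "claw": 0.9}
  ]
}}

```text
clock: 3.05
tcp_pos: [0.6586, -0.1165, 0.1714]
orientation: [1.817, 2.563, -0.002]
contact_force: [0.5, -0.5, 0.7]
grip_width: 0.077
gripper_force: 0.0
```

Run:
```python
from h import *
o=get_obs();print(o['clock'],o['joints'],o['tcp_pos'],o['orientation'],o['grip_width'])
f,X=cloud("wrist");cv2.imwrite("pics/w1.png",f["frame"][:,:,::-1])
print("wrist t4",mar(X[inbox(X,(.666,-.114),19,.05,.045,.03,.065)]))
f,X=cloud("top")
print("top t4",mar(X[inbox(X,(.666,-.114),19,.05,.045,.03,.06)]))
plan(665,-114,13,19.5)
```

```text
3.05 [ 0.40567816  0.56591427 -0.46565939  1.60132545  0.28394491  1.04237192
  0.19568087] [ 0.65856509 -0.11654967  0.17138368] [ 1.81675743e+00  2.56251784e+00 -1.89344760e-03] 0.0770211695384397
wrist t4 (6257, array([ 666.6, -115.6,   64.3,   54. ,   19.2]))
top t4 (746, array([ 664.9, -114.3,   64.7,   55.7,   19.1]))
off [0.008 0.048 1.059] rot [-0.     0.001 -0.002]
```

View pics/w1.png

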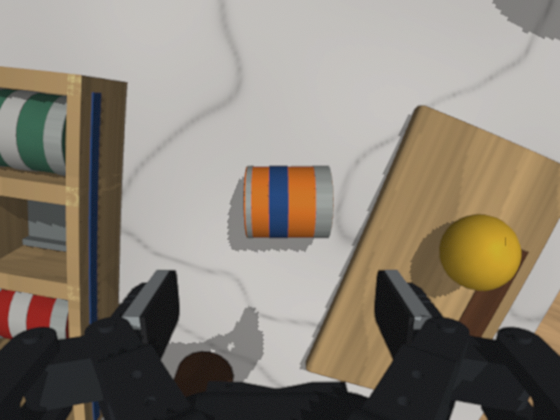

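{"fn": "drive_tool", "kwargs": {
  "rows": [
    {"offset": [0, 0.05, 0.2], "rotation": [0, 0, 0], "claw": 0.9},
    {"offset": [0, 0.05, 0.4], "rotation": [0, 0, 0], "claw": 0.9},
    {"offset": [0, 0.05, 0.6], "rotation": [0, 0, 0], "claw": 0.9},
    {"offset": [0, 0.05, 0.75], "rotation": [0, 0, 0], "claw": 0.9},
    {"offset": [0, 0.05, 0.88], "rotation": [0, 0, 0], "claw": 0.9},
    {"offset": [0, 0.05, 1], "rotation": [0, 0, 0], "claw": 0.9},
    {"offset": [0, 0.05, 1], "rotation": [0, 0, 0], "claw": 0.9}
  ]
}}

```text
clock: 3.73
tcp_pos: [0.663, -0.1143, 0.018]
orientation: [-1.814, -2.559, 0.006]
contact_force: [-0.1, 0.8, -0.6]
grip_width: 0.0768
gripper_force: 0.0
```

{"fn": "drive_tool", "kwargs": {
  "force": 50,
  "rows": [
    {"offset": [0, 0, 0.06], "rotation": [0, 0, 0], "claw": 0.9},
    {"offset": [0, 0, 0.06], "rotation": [0, 0, 0], "claw": 0.9},
    {"offset": [0, 0, 0.06], "rotation": [0, 0, 0], "claw": 0.6},
    {"offset": [0, 0, 0.06], "rotation": [0, 0, 0], "claw": 0.6},
    {"offset": [0, 0, 0.06], "rotation": [0, 0, 0], "claw": 0.6},
    {"offset": [0, 0, 0.06], "rotation": [0, 0, 0], "claw": 0.6},
    {"offset": [0, 0, 0.06], "rotation": [0, 0, 0], "claw": 0.5},
    {"offset": [0, 0, 0.06], "rotation": [0, 0, 0], "claw": 0.5}
  ]
}}

```text
clock: 4.4
tcp_pos: [0.6669, -0.1127, 0.0136]
orientation: [1.813, 2.564, 0.001]
contact_force: [-1.7, 0.5, 6.4]
grip_width: 0.0634
gripper_force: 55.3
```

{"fn": "drive_tool", "kwargs": {
  "rows": [
    {"offset": [0, 0, -0.06], "rotation": [0, 0, 0], "claw": 0.5},
    {"offset": [0, 0, -0.2], "rotation": [0, 0, 0], "claw": 0.5},
    {"offset": [0, 0, -0.35], "rotation": [0, 0, 0], "claw": 0.5},
    {"offset": [0, 0, -0.5], "rotation": [0, 0, 0], "claw": 0.5},
    {"offset": [0, 0, -0.65], "rotation": [0, 0, 0], "claw": 0.5},
    {"offset": [0, 0, -0.75], "rotation": [0, 0, 0], "claw": 0.5},
    {"offset": [0, 0, -0.8], "rotation": [0, 0, 0], "claw": 0.5},
    {"offset": [0, 0, -0.8], "rotation": [0, 0, 0], "claw": 0.5}
  ]
}}

```text
clock: 5.07
tcp_pos: [0.667, -0.1125, 0.1343]
orientation: [1.812, 2.563, 0.002]
contact_force: [0.2, -0.4, -1.4]
grip_width: 0.0634
gripper_force: 55.1
```

{"fn": "drive_tool", "kwargs": {
  "rows": [
    {"offset": [0.08, -0.02, 0], "rotation": [0, 0, 0], "claw": 0.5},
    {"offset": [0.25, -0.06, 0], "rotation": [0, 0, 0], "claw": 0.5},
    {"offset": [0.4, -0.1, 0], "rotation": [0, 0, 0], "claw": 0.5},
    {"offset": [0.55, -0.13, 0], "rotation": [0, 0, 0], "claw": 0.5},
    {"offset": [0.7, -0.16, 0], "rotation": [0, 0, 0], "claw": 0.5},
    {"offset": [0.85, -0.2, 0], "rotation": [0, 0, 0], "claw": 0.5},
    {"offset": [1, -0.23, 0], "rotation": [0, 0, 0], "claw": 0.5}
  ]
}}

```text
clock: 5.65
tcp_pos: [0.5806, 0.0188, 0.1304]
orientation: [-1.811, -2.563, 0.003]
contact_force: [-0.2, 0.1, -1.4]
grip_width: 0.0635
gripper_force: 55.1
```

{"fn": "drive_tool", "kwargs": {
  "rows": [
    {"offset": [0.15, -0.03, 0], "rotation": [0, 0, 0.01], "claw": 0.5},
    {"offset": [0.3, -0.06, 0], "rotation": [0, 0, 0.03], "claw": 0.5},
    {"offset": [0.45, -0.1, 0], "rotation": [0, 0, 0.05], "claw": 0.5},
    {"offset": [0.6, -0.13, 0], "rotation": [0, 0, 0.07], "claw": 0.5},
    {"offset": [0.75, -0.16, 0], "rotation": [0, 0, 0.08], "claw": 0.5},
    {"offset": [0.85, -0.2, 0], "rotation": [0, 0, 0.08], "claw": 0.5},
    {"offset": [0.9, -0.2, 0], "rotation": [0, 0, 0.08], "claw": 0.5},
    {"offset": [0.9, -0.2, 0], "rotation": [0, 0, 0.08], "claw": 0.5}
  ]
}}

```text
clock: 6.32
tcp_pos: [0.5081, 0.1366, 0.1313]
orientation: [-2.007, -2.415, 0.002]
contact_force: [0.5, 0.4, -0.6]
grip_width: 0.0633
gripper_force: 55.1
```

Run:
```python
from h import *
o=get_obs();print(o['clock'],o['joints'],o['tcp_pos'],o['orientation'],o['grip_width'],o['contact_force'])
f,X=cloud("wrist");cv2.imwrite("pics/w2.png",f["frame"][:,:,::-1])
print("wrist rack",mar(X[inbox(X,(.48,.222),10,.05,.12,.008,.022)]),"t5",mar(X[inbox(X,(.479,.221),10,.045,.035,.05,.07)]))
f,X=cloud("top")
print("top t6",mar(X[inbox(X,(.681,.148),2,.06,.06,.03,.06)]))
plan(491.6,166.4,100,10)
```

```text
6.3167 [ 0.03691948  0.40746418 -0.51300747  1.97336729  0.26566167  0.82840131
 -0.43875094] [0.50811104 0.136587   0.1313173 ] [-2.00685902e+00 -2.41469044e+00  2.17436536e-03] 0.06334988068986999 [ 0.52624133  0.35493063 -0.58116117]
wrist rack (13484, array([486.8, 197.1, 147.5,  76.3, -80. ])) t5 (10847, array([479.7, 219.8,  64.5,  51.8,  10.2]))
top t6 (778, array([693.6, 164.1,  90.5,  86.5,   1. ]))
off [ 0.234 -0.082  0.211] rot [-0.001  0.     0.003]
```

View pics/w2.png

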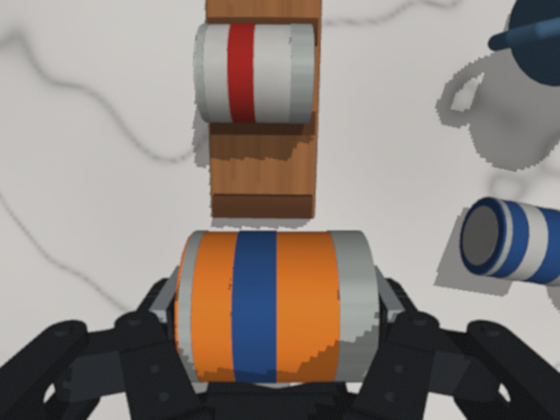

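Run:
```python
from h import *
o=get_obs();t=o['tcp_pos']
f,X=cloud("wrist");H=cv2.cvtColor(f["frame"],cv2.COLOR_RGB2HSV)
m=(np.indices(H.shape[:2])[0]>225)&(H[...,1]>120)&(H[...,2]>60)&inbox(X,t[:2],10,.06,.06,.10,.2)
P=X[m];print(mar(P),P[:,2].max(),t)
a=np.radians(10);y=(P[:,:2]-t[:2])@[-np.sin(a),np.cos(a)];
top=P[:,2]>P[:,2].max()-.004;print("ridge y off",y[top].mean(),"xrange",np.percentile(((P[:,:2]-t[:2])@[np.cos(a),np.sin(a)]),[1,99]))
A=np.c_[2*y,2*P[:,2],np.ones(len(y))];s=np.linalg.lstsq(A,y**2+P[:,2]**2,rcond=None)[0];print("circle",s[:2],np.sqrt(s[2]+s[0]**2+s[1]**2))
P=X[inbox(X,(.679,.148),2,.06,.06,.02,.06)];print("w t6",mar(P))
f,X=cloud("top");P=X[inbox(X,(.679,.148),2,.045,.045,.03,.06)];print(mar(P))
```

```text
(21146, array([500.8, 132.9,  56.7,  48.8,  10.3])) 0.17571372391384898 [0.51002797 0.1340409  0.13163629]
ridge y off -0.002586694152497137 xrange [-0.03163895  0.01843868]
circle [-0.00367797  0.14620221] 0.027418753658995234
w t6 (6960, array([681.8, 146.9,  64.6,  56.4,   1.9]))
(754, array([681. , 147.7,  65.9,  55.4,   2.3]))
```

{"fn": "drive_tool", "kwargs": {
  "rows": [
    {"offset": [0.1, -0.04, 0], "rotation": [0, 0, 0], "claw": 0.5},
    {"offset": [0.2, -0.08, 0], "rotation": [0, 0, 0], "claw": 0.5},
    {"offset": [0.237, -0.08, 0.1], "rotation": [0, 0, 0], "claw": 0.5},
    {"offset": [0.237, -0.08, 0.25], "rotation": [0, 0, 0], "claw": 0.5},
    {"offset": [0.237, -0.08, 0.4], "rotation": [0, 0, 0], "claw": 0.5},
    {"offset": [0.237, -0.08, 0.5], "rotation": [0, 0, 0], "claw": 0.5},
    {"offset": [0.237, -0.08, 0.58], "rotation": [0, 0, 0], "claw": 0.5},
    {"offset": [0.237, -0.08, 0.64], "rotation": [0, 0, 0], "claw": 0.5},
    {"offset": [0.237, -0.08, 0.68], "rotation": [0, 0, 0], "claw": 0.5},
    {"offset": [0.237, -0.08, 0.7], "rotation": [0, 0, 0], "claw": 0.5},
    {"offset": [0.237, -0.08, 0.71], "rotation": [0, 0, 0], "claw": 0.5},
    {"offset": [0.237, -0.08, 0.71], "rotation": [0, 0, 0], "claw": 0.5},
    {"offset": [0.237, -0.08, 0.71], "rotation": [0, 0, 0], "claw": 0.5}
  ]
}}

```text
clock: 7.6
tcp_pos: [0.4925, 0.1677, 0.0264]
orientation: [2.013, 2.412, 0.001]
contact_force: [0.3, -0.5, -0.7]
grip_width: 0.0634
gripper_force: 55.1
```

{"fn": "drive_tool", "kwargs": {
  "rows": [
    {"offset": [0, 0, 0.01], "rotation": [0, 0, 0], "claw": 0.5},
    {"offset": [0, 0, 0.015], "rotation": [0, 0, 0], "claw": 0.5},
    {"offset": [0, 0, 0.015], "rotation": [0, 0, 0], "claw": 0.5}
  ]
}}

```text
clock: 7.85
tcp_pos: [0.4921, 0.1675, 0.0237]
orientation: [2.013, 2.412, 0.0]
contact_force: [-0.3, 0.1, -2.0]
grip_width: 0.063
gripper_force: 55.1
```

{"fn": "drive_tool", "kwargs": {
  "rows": [
    {"offset": [0, 0, 0], "rotation": [0, 0, 0], "claw": 0.78},
    {"offset": [0, 0, 0], "rotation": [0, 0, 0], "claw": 0.85},
    {"offset": [0, 0, 0], "rotation": [0, 0, 0], "claw": 0.85},
    {"offset": [0, 0, 0], "rotation": [0, 0, 0], "claw": 0.85},
    {"offset": [0, 0, -0.1], "rotation": [0, 0, 0], "claw": 0.85},
    {"offset": [0, 0, -0.3], "rotation": [0, 0, 0], "claw": 0.85},
    {"offset": [0, 0, -0.5], "rotation": [0, 0, 0], "claw": 0.85},
    {"offset": [0, 0, -0.7], "rotation": [0, 0, 0], "claw": 0.85},
    {"offset": [0, 0, -0.8], "rotation": [0, 0, 0], "claw": 0.85},
    {"offset": [0, 0, -0.8], "rotation": [0, 0, 0], "claw": 0.85}
  ]
}}

```text
clock: 8.68
tcp_pos: [0.4942, 0.1686, 0.1473]
orientation: [2.011, 2.409, 0.009]
contact_force: [1.0, 0.4, 0.1]
grip_width: 0.0726
gripper_force: 0.0
```

Run:
```python
from h import *
f,X=cloud("top");print("t6",mar(X[inbox(X,(.681,.148),2,.045,.045,.03,.06)]))
for c in((.490,.164),(.479,.221)): print("rack tin",mar(X[inbox(X,c,10,.045,.03,.052,.075)]))
f,X=cloud("wrist")
for c in((.491,.165),(.479,.221)): print("rack tin w",mar(X[inbox(X,c,10,.045,.03,.052,.075)]))
print(get_obs()['grip_width']); plan(680,148,150,2)
```

```text
t6 (777, array([681.4, 148.1,  66.2,  55.5,   1.2]))
rack tin (170, array([498.1, 152.9,  52.7,  22.8,  10.8]))
rack tin (0, array([0., 0., 0., 0., 0.]))
rack tin w (7120, array([492.2, 164.2,  64.2,  48.9,   9.7]))
rack tin w (8484, array([479.7, 220.7,  64.4,  49. ,   9.8]))
0.07253788219471867
off [-0.351  1.209 -0.04 ] rot [0.001 0.    0.072]
```

{"fn": "drive_tool", "kwargs": {
  "rows": [
    {"offset": [-0.17, 0.6, 0], "rotation": [0, 0, 0.03], "claw": 0.85},
    {"offset": [-0.17, 0.6, 0], "rotation": [0, 0, 0.072], "claw": 0.85},
    {"offset": [-0.17, 0.6, 0], "rotation": [0, 0, 0.072], "claw": 0.85},
    {"offset": [-0.17, 0.6, 0], "rotation": [0, 0, 0.072], "claw": 0.85},
    {"offset": [-0.17, 0.6, 0], "rotation": [0, 0, 0.072], "claw": 0.85}
  ]
}}

```text
clock: 9.2
tcp_pos: [0.584, 0.1583, 0.1415]
orientation: [-2.179, -2.26, 0.004]
contact_force: [-0.9, 0.2, -0.3]
grip_width: 0.0724
gripper_force: 0.0
```

Run:
```python
from h import *
f,X=cloud("wrist");cv2.imwrite("pics/w3.png",f["frame"][:,:,::-1])
print("t6",mar(X[inbox(X,(.681,.148),2,.045,.045,.03,.06)]))
for lo,hi in((.015,.03),(.03,.045),(.045,.06),(.06,.08)):
    P=X[inbox(X,(.77,.148),0,.045,.016,lo,hi)]; print("bowl",lo,P[:,0].min() if len(P) else None, len(P))
plan(679.5,147.5,150,2)
```

```text
t6 (7775, array([682.7, 147.5,  65.4,  55.5,   2. ]))
bowl 0.015 0.7554958418365489 654
bowl 0.03 0.7502970395566703 287
bowl 0.045 0.7437874049618596 366
bowl 0.06 0.7440857030099945 127
off [-0.098  0.638 -0.056] rot [-0.002  0.     0.001]
```

View pics/w3.png

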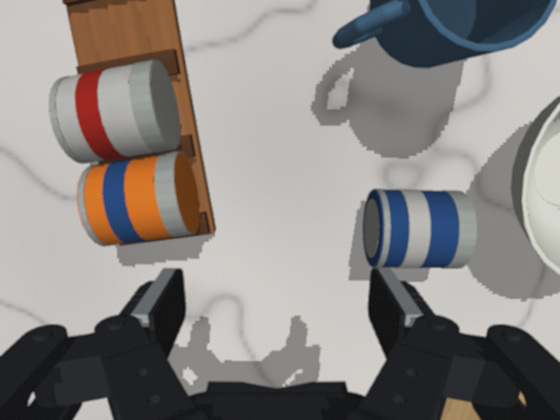

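{"fn": "drive_tool", "kwargs": {
  "rows": [
    {"offset": [-0.04, 0.25, 0], "rotation": [0, 0, 0], "claw": 0.85},
    {"offset": [-0.08, 0.5, 0], "rotation": [0, 0, 0], "claw": 0.85},
    {"offset": [-0.098, 0.648, 0], "rotation": [0, 0, 0], "claw": 0.85},
    {"offset": [-0.098, 0.648, 0], "rotation": [0, 0, 0], "claw": 0.85},
    {"offset": [-0.098, 0.648, 0], "rotation": [0, 0, 0], "claw": 0.85},
    {"offset": [-0.098, 0.648, 0], "rotation": [0, 0, 0], "claw": 0.85}
  ]
}}

```text
clock: 9.75
tcp_pos: [0.6807, 0.1483, 0.1429]
orientation: [-2.178, -2.262, 0.003]
contact_force: [0.3, 0.3, 0.7]
grip_width: 0.0721
gripper_force: 0.0
```

Run:
```python
from h import *
f,X=cloud("wrist")
print("t6",mar(X[inbox(X,(.681,.148),2,.045,.045,.03,.06)]))
plan(681,147.5,13,2)
```

```text
t6 (7685, array([683.3, 148. ,  64.2,  54. ,   1. ]))
off [-0.005  0.003  0.868] rot [-0.001 -0.     0.002]
```

{"fn": "drive_tool", "kwargs": {
  "force": 50,
  "rows": [
    {"offset": [0, 0.008, 0.15], "rotation": [0, 0, 0], "claw": 0.85},
    {"offset": [0, 0.008, 0.3], "rotation": [0, 0, 0], "claw": 0.85},
    {"offset": [0, 0.008, 0.45], "rotation": [0, 0, 0], "claw": 0.85},
    {"offset": [0, 0.008, 0.6], "rotation": [0, 0, 0], "claw": 0.85},
    {"offset": [0, 0.008, 0.7], "rotation": [0, 0, 0], "claw": 0.85},
    {"offset": [0, 0.008, 0.8], "rotation": [0, 0, 0], "claw": 0.85},
    {"offset": [0, 0.008, 0.865], "rotation": [0, 0, 0], "claw": 0.85},
    {"offset": [0, 0.008, 0.865], "rotation": [0, 0, 0], "claw": 0.85},
    {"offset": [0, 0.008, 0.865], "rotation": [0, 0, 0], "claw": 0.6},
    {"offset": [0, 0.008, 0.865], "rotation": [0, 0, 0], "claw": 0.6},
    {"offset": [0, 0.008, 0.865], "rotation": [0, 0, 0], "claw": 0.6},
    {"offset": [0, 0.008, 0.865], "rotation": [0, 0, 0], "claw": 0.5},
    {"offset": [0, 0.008, 0.865], "rotation": [0, 0, 0], "claw": 0.5},
    {"offset": [0, 0.008, 0.865], "rotation": [0, 0, 0], "claw": 0.5}
  ]
}}

```text
clock: 10.97
tcp_pos: [0.6842, 0.1473, 0.0142]
orientation: [2.181, 2.261, 0.001]
contact_force: [-0.1, -0.3, -1.6]
grip_width: 0.0634
gripper_force: 54.8
```

{"fn": "drive_tool", "kwargs": {
  "rows": [
    {"offset": [0, 0, -0.06], "rotation": [0, 0, 0], "claw": 0.5},
    {"offset": [0, 0, -0.2], "rotation": [0, 0, 0], "claw": 0.5},
    {"offset": [0, 0, -0.35], "rotation": [0, 0, 0], "claw": 0.5},
    {"offset": [0, 0, -0.5], "rotation": [0, 0, 0], "claw": 0.5},
    {"offset": [0, 0, -0.65], "rotation": [0, 0, 0], "claw": 0.5},
    {"offset": [0, 0, -0.8], "rotation": [0, 0, 0], "claw": 0.5},
    {"offset": [0, 0, -0.93], "rotation": [0, 0, 0], "claw": 0.5},
    {"offset": [0, 0, -0.93], "rotation": [0, 0, 0], "claw": 0.5},
    {"offset": [0, 0, -0.93], "rotation": [0, 0, 0], "claw": 0.5}
  ]
}}

```text
clock: 11.72
tcp_pos: [0.6847, 0.1477, 0.1551]
orientation: [2.18, 2.26, 0.004]
contact_force: [0.6, 0.3, -1.6]
grip_width: 0.0637
gripper_force: 55.1
```

```bash
cat >> h.py <<'E'
def held(yaw):
    o=get_obs();t=o['tcp_pos'];f,X=cloud("wrist")
    a=np.radians(yaw);d=X[...,:2]-t[:2];x=d@[np.cos(a),np.sin(a)];y=d@[-np.sin(a),np.cos(a)];z=X[...,2]-t[2]
    m=(abs(x)<.025)&(abs(y)<.04)&(z>.015)&(z<.05)&(np.indices(z.shape)[0]>200)&(np.indices(z.shape)[0]<375)
    y,z=y[m],z[m];s=np.linalg.lstsq(np.c_[2*y,2*z,np.ones(len(y))],y**2+z**2,rcond=None)[0]
    print("held: y',z above TCP, r (mm)",np.round(1000*np.r_[s[:2],np.sqrt(s[2]+s[0]**2+s[1]**2)],1),len(y),"grip",o['grip_width'],o['gripper_force']);return f,X
E
python3 - <<'E'
from h import *
f,X=held(2);cv2.imwrite("pics/w4.png",f["frame"][:,:,::-1])
plan(471.5,283,152,10)
E
```

```text
held: y',z above TCP, r (mm) [-0.7 14.3 27.4] 23116 grip 0.06369157393862196 55.0764137506485
off [ 0.955 -1.382  0.009] rot [ 0.     0.    -0.069]
```

{"fn": "drive_tool", "kwargs": {
  "rows": [
    {"offset": [0.05, -0.08, 0], "rotation": [0, 0, 0], "claw": 0.5},
    {"offset": [0.14, -0.21, 0], "rotation": [0, 0, 0], "claw": 0.5},
    {"offset": [0.25, -0.38, 0], "rotation": [0, 0, 0], "claw": 0.5},
    {"offset": [0.36, -0.54, 0], "rotation": [0, 0, 0], "claw": 0.5},
    {"offset": [0.46, -0.69, 0], "rotation": [0, 0, 0], "claw": 0.5}
  ]
}}

```text
clock: 12.18
tcp_pos: [0.5755, 0.2129, 0.1515]
orientation: [-2.18, -2.26, 0.004]
contact_force: [-1.5, 0.7, -1.7]
grip_width: 0.0639
gripper_force: 55.1
```

{"fn": "drive_tool", "kwargs": {
  "rows": [
    {"offset": [0.1, -0.15, 0], "rotation": [0, 0, -0.01], "claw": 0.5},
    {"offset": [0.2, -0.3, 0], "rotation": [0, 0, -0.025], "claw": 0.5},
    {"offset": [0.3, -0.45, 0], "rotation": [0, 0, -0.045], "claw": 0.5},
    {"offset": [0.4, -0.6, 0], "rotation": [0, 0, -0.065], "claw": 0.5},
    {"offset": [0.46, -0.69, 0], "rotation": [0, 0, -0.069], "claw": 0.5},
    {"offset": [0.46, -0.69, 0], "rotation": [0, 0, -0.069], "claw": 0.5},
    {"offset": [0.46, -0.69, 0], "rotation": [0, 0, -0.069], "claw": 0.5},
    {"offset": [0.46, -0.69, 0], "rotation": [0, 0, -0.069], "claw": 0.5}
  ]
}}

```text
clock: 12.85
tcp_pos: [0.473, 0.2768, 0.1528]
orientation: [2.022, 2.404, -0.001]
contact_force: [-0.7, -0.4, -1.7]
grip_width: 0.064
gripper_force: 55.3
```

Run:
```python
from h import *
f,X=held(10)
P=X[inbox(X,(.472,.279),10,.045,.05,.008,.022)];print(mar(P),"y' end",(((P[:,:2]-[.482,.221])@[-.174,.985])*1000).max())
plan(472,279,26,10)
```

```text
held: y',z above TCP, r (mm) [-0.7 14.4 27.4] 23126 grip 0.06397379143706133 55.28455853462219
(7616, array([471.1, 286.8,  76. ,  62.4,   9.9])) y' end 98.01492736979556
off [ 0.017 -0.005  0.846] rot [-0.     0.    -0.002]
```

{"fn": "drive_tool", "kwargs": {
  "rows": [
    {"offset": [0.015, 0, 0.1], "rotation": [0, 0, 0], "claw": 0.5},
    {"offset": [0.015, 0, 0.25], "rotation": [0, 0, 0], "claw": 0.5},
    {"offset": [0.015, 0, 0.4], "rotation": [0, 0, 0], "claw": 0.5},
    {"offset": [0.015, 0, 0.52], "rotation": [0, 0, 0], "claw": 0.5},
    {"offset": [0.015, 0, 0.64], "rotation": [0, 0, 0], "claw": 0.5},
    {"offset": [0.015, 0, 0.74], "rotation": [0, 0, 0], "claw": 0.5},
    {"offset": [0.015, 0, 0.8], "rotation": [0, 0, 0], "claw": 0.5},
    {"offset": [0.015, 0, 0.835], "rotation": [0, 0, 0], "claw": 0.5},
    {"offset": [0.015, 0, 0.85], "rotation": [0, 0, 0], "claw": 0.5},
    {"offset": [0.015, 0, 0.858], "rotation": [0, 0, 0], "claw": 0.5},
    {"offset": [0.015, 0, 0.863], "rotation": [0, 0, 0], "claw": 0.5},
    {"offset": [0.015, 0, 0.863], "rotation": [0, 0, 0], "claw": 0.5},
    {"offset": [0.015, 0, 0.863], "rotation": [0, 0, 0], "claw": 0.5}
  ]
}}

```text
clock: 13.98
tcp_pos: [0.4722, 0.2803, 0.0245]
orientation: [2.02, 2.406, 0.002]
contact_force: [0.6, -0.5, -1.7]
grip_width: 0.0633
gripper_force: 55.3
```

{"fn": "drive_tool", "kwargs": {
  "rows": [
    {"offset": [0, 0, 0.005], "rotation": [0, 0, 0], "claw": 0.5},
    {"offset": [0, 0, 0.005], "rotation": [0, 0, 0], "claw": 0.78},
    {"offset": [0, 0, 0.005], "rotation": [0, 0, 0], "claw": 0.85},
    {"offset": [0, 0, 0.005], "rotation": [0, 0, 0], "claw": 0.85},
    {"offset": [0, 0, 0.005], "rotation": [0, 0, 0], "claw": 0.85},
    {"offset": [0, 0, -0.1], "rotation": [0, 0, 0], "claw": 0.85},
    {"offset": [0, 0, -0.3], "rotation": [0, 0, 0], "claw": 0.85},
    {"offset": [0, 0, -0.5], "rotation": [0, 0, 0], "claw": 0.85},
    {"offset": [0, 0, -0.7], "rotation": [0, 0, 0], "claw": 0.85},
    {"offset": [0, 0, -0.85], "rotation": [0, 0, 0], "claw": 0.85},
    {"offset": [0, 0, -1], "rotation": [0, 0, 0], "claw": 0.85},
    {"offset": [0, 0, -1], "rotation": [0, 0, 0], "claw": 0.85}
  ]
}}

```text
clock: 14.98
tcp_pos: [0.4738, 0.2819, 0.1785]
orientation: [2.019, 2.404, 0.011]
contact_force: [1.1, 0.0, -0.7]
grip_width: 0.0728
gripper_force: 0.0
```

{"fn": "drive_tool", "kwargs": {
  "rows": [
    {"offset": [-0.3, 0, 0], "rotation": [0, 0, 0], "claw": 0.3},
    {"offset": [-0.6, 0, 0], "rotation": [0, 0, 0], "claw": 0},
    {"offset": [-0.9, 0, 0], "rotation": [0, 0, 0], "claw": 0},
    {"offset": [-1, 0, 0], "rotation": [0, 0, 0], "claw": 0},
    {"offset": [-1, 0, 0], "rotation": [0, 0, 0], "claw": 0},
    {"offset": [-1, 0, 0], "rotation": [0, 0, 0], "claw": 0}
  ]
}}

```text
clock: 15.48
tcp_pos: [0.4978, 0.1304, 0.1734]
orientation: [2.025, 2.402, -0.001]
contact_force: [-0.2, 0.2, 0.3]
grip_width: 0.0007
gripper_force: 0.0
```

Run:
```python
from h import *
f,X=cloud("wrist");cv2.imwrite("pics/w5.png",f["frame"][:,:,::-1])
for c in((.491,.165),(.480,.221),(.471,.279)): 
    P=X[inbox(X,c,10,.045,.028,.05,.075)];print("rack tin w",mar(P), np.percentile(P[:,2],98))
print(get_obs()['grip_width']);plan(478.9,-118.6,170,10.9)
```

```text
rack tin w (6681, array([492.3, 163.9,  64.4,  51.4,   9.8])) 0.06645548035546815
rack tin w (7681, array([479.9, 220.2,  64.2,  51.5,  10.1])) 0.06646446086579515
rack tin w (2050, array([475.3, 257.1,  64.1,  10.9,   9.6])) 0.06171362525667081
5.5701083846758774e-05
off [-1.627 -0.411  0.024] rot [-0.    -0.    -0.009]
```

View pics/w5.png

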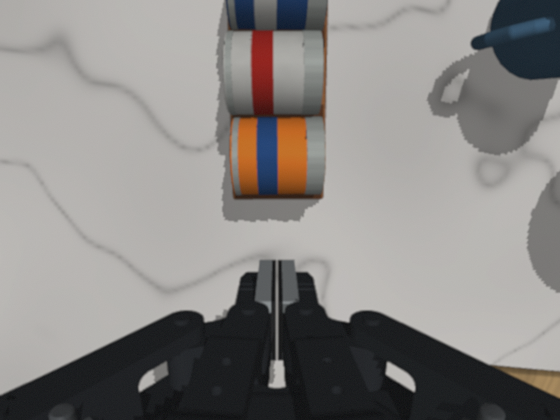

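{"fn": "drive_tool", "kwargs": {
  "rows": [
    {"offset": [-0.8, -0.2, 0], "rotation": [0, 0, 0], "claw": 0},
    {"offset": [-0.8, -0.2, 0], "rotation": [0, 0, 0], "claw": 0},
    {"offset": [-0.8, -0.2, 0], "rotation": [0, 0, 0], "claw": 0},
    {"offset": [-0.8, -0.2, 0], "rotation": [0, 0, 0], "claw": 0}
  ]
}}

```text
clock: 15.87
tcp_pos: [0.4879, 0.002, 0.1731]
orientation: [2.028, 2.398, -0.007]
contact_force: [-0.3, -0.9, -0.7]
grip_width: -0.0001
gripper_force: 0.0
```

{"fn": "drive_tool", "kwargs": {
  "rows": [
    {"offset": [-0.4, -0.1, 0], "rotation": [0, 0, -0.009], "claw": 0},
    {"offset": [-0.7, -0.2, 0], "rotation": [0, 0, -0.009], "claw": 0},
    {"offset": [-0.82, -0.21, 0], "rotation": [0, 0, -0.009], "claw": 0},
    {"offset": [-0.82, -0.21, 0], "rotation": [0, 0, -0.009], "claw": 0},
    {"offset": [-0.82, -0.21, 0], "rotation": [0, 0, -0.009], "claw": 0},
    {"offset": [-0.82, -0.21, 0], "rotation": [0, 0, -0.009], "claw": 0}
  ]
}}

```text
clock: 16.37
tcp_pos: [0.4797, -0.1157, 0.1738]
orientation: [-1.996, -2.426, -0.001]
contact_force: [-1.2, 0.3, 0.1]
grip_width: 0.0002
gripper_force: 0.0
```

Run:
```python
from h import *
o=get_obs();print(o['joints'],o['tcp_pos'])
f,X=cloud("wrist");cv2.imwrite("pics/w6.png",f["frame"][:,:,::-1])
H=cv2.cvtColor(f["frame"],cv2.COLOR_RGB2HSV)
g=(H[...,0]>45)&(H[...,0]<90)&(H[...,1]>80)&inbox(X,(.479,-.119),11,.06,.05,.04,.085)
P=X[g];print("green",mar(P),P[:,2].max())
P=X[inbox(X,(.477,-.09),10.9,.05,.045,.072,.085)];print("blk",mar(P),"y' end",((P[:,:2]-[.4993,-.2247])@[-.189,.982]).max())
plan(478.9,-118.6,100,10.9)
```

```text
[ 0.47999068  0.28142845 -0.43039597  2.01602473  0.15028493  0.87405941
  0.16165977] [ 0.47973644 -0.11566576  0.17377274]
green (2946, array([ 477.5, -121.2,   49.2,   44.7,  -79. ])) 0.07918983999121317
blk (8790, array([ 478.6, -107. ,   85.6,   56. ,   10.9])) y' end 0.1475727335545053
off [-0.022 -0.011  0.492] rot [ 0.    -0.     0.003]
```

View pics/w6.png

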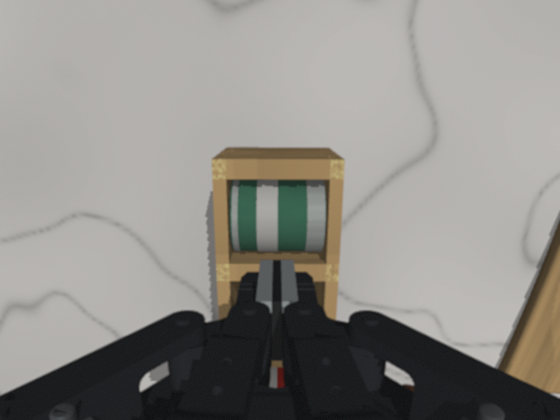

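{"fn": "drive_tool", "kwargs": {
  "rows": [
    {"offset": [-0.04, 0, 0.2], "rotation": [0, 0, 0], "claw": 0},
    {"offset": [-0.04, 0, 0.4], "rotation": [0, 0, 0], "claw": 0},
    {"offset": [-0.04, 0, 0.55], "rotation": [0, 0, 0], "claw": 0},
    {"offset": [-0.04, 0, 0.6], "rotation": [0, 0, 0], "claw": 0},
    {"offset": [-0.04, 0, 0.62], "rotation": [0, 0, 0], "claw": 0},
    {"offset": [-0.04, 0, 0.64], "rotation": [0, 0, 0], "claw": 0},
    {"offset": [-0.04, 0, 0.66], "rotation": [0, 0, 0], "claw": 0},
    {"offset": [-0.04, 0, 0.67], "rotation": [0, 0, 0], "claw": 0},
    {"offset": [-0.04, 0, 0.68], "rotation": [0, 0, 0], "claw": 0},
    {"offset": [-0.04, 0, 0.685], "rotation": [0, 0, 0], "claw": 0},
    {"offset": [-0.04, 0, 0.685], "rotation": [0, 0, 0], "claw": 0},
    {"offset": [-0.04, 0, 0.685], "rotation": [0, 0, 0], "claw": 0}
  ]
}}

```text
clock: 17.42
tcp_pos: [0.4811, -0.1235, 0.0716]
orientation: [1.997, 2.423, 0.002]
contact_force: [1.8, 1.1, 2.5]
grip_width: 0.0001
gripper_force: 1.2
```

{"fn": "drive_tool", "kwargs": {
  "rows": [
    {"offset": [0, 0, 0.01], "rotation": [0, 0, 0], "claw": 0},
    {"offset": [0, 0, 0.02], "rotation": [0, 0, 0], "claw": 0},
    {"offset": [0, 0, 0.02], "rotation": [0, 0, 0], "claw": 0}
  ]
}}

```text
clock: 17.67
tcp_pos: [0.4818, -0.1236, 0.0697]
orientation: [1.997, 2.422, 0.001]
contact_force: [-2.2, 1.2, 21.0]
grip_width: -0.0002
gripper_force: 11.2
```

{"fn": "drive_tool", "kwargs": {
  "rows": [
    {"offset": [0, 0, -0.1], "rotation": [0, 0, 0], "claw": 0},
    {"offset": [0, 0, -0.25], "rotation": [0, 0, 0], "claw": 0},
    {"offset": [0, 0, -0.4], "rotation": [0, 0, 0], "claw": 0},
    {"offset": [0, 0, -0.6], "rotation": [0, 0, 0], "claw": 0},
    {"offset": [0, 0, -0.8], "rotation": [0, 0, 0], "claw": 0.9},
    {"offset": [0, 0, -0.9], "rotation": [0, 0, 0], "claw": 0.9},
    {"offset": [0, 0, -0.9], "rotation": [0, 0, 0], "claw": 0.9},
    {"offset": [0, 0, -0.9], "rotation": [0, 0, 0], "claw": 0.9},
    {"offset": [0, 0, -0.9], "rotation": [0, 0, 0], "claw": 0.9}
  ]
}}

```text
clock: 18.42
tcp_pos: [0.4791, -0.1237, 0.2018]
orientation: [-1.997, -2.422, 0.002]
contact_force: [-0.5, 1.2, -0.7]
grip_width: 0.0606
gripper_force: 0.0
```

Run:
```python
from h import *
o=get_obs();print(o['tcp_pos'],o['grip_width'])
f,X=cloud("wrist");cv2.imwrite("pics/w7.png",f["frame"][:,:,::-1])
m=inbox(X,(.481,-.121),11,.045,.04,.095,.14)
P=X[m];print("green",mar(P),P[:,2].max(),P[P[:,2]>P[:,2].max()-.004].mean(0))
plan(481,-121,92,10.9)
```

```text
[ 0.47913784 -0.12369724  0.20179427] 0.06064221090276754
green (9099, array([ 480.9, -120.1,   64.2,   54.7,   10.8])) 0.13480763937465778 [ 0.48154648 -0.12044244  0.13216106]
off [0.014 0.018 0.73 ] rot [-0.001 -0.001  0.001]
```

View pics/w7.png

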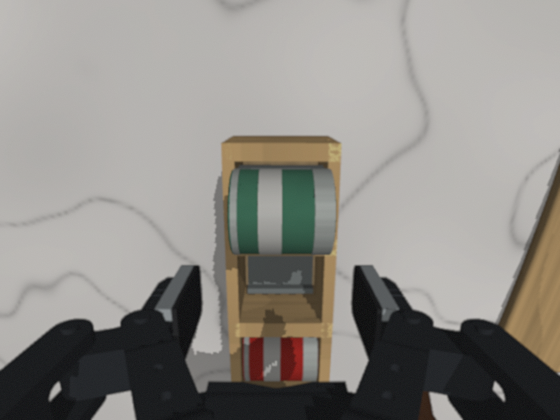

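{"fn": "drive_tool", "kwargs": {
  "force": 50,
  "rows": [
    {"offset": [0.019, 0.019, 0], "rotation": [0, 0, 0], "claw": 0.9},
    {"offset": [0.019, 0.019, 0], "rotation": [0, 0, 0], "claw": 0.9},
    {"offset": [0.019, 0.019, 0], "rotation": [0, 0, 0], "claw": 0.9},
    {"offset": [0.019, 0.019, 0.15], "rotation": [0, 0, 0], "claw": 0.9},
    {"offset": [0.019, 0.019, 0.3], "rotation": [0, 0, 0], "claw": 0.9},
    {"offset": [0.019, 0.019, 0.45], "rotation": [0, 0, 0], "claw": 0.9},
    {"offset": [0.019, 0.019, 0.58], "rotation": [0, 0, 0], "claw": 0.9},
    {"offset": [0.019, 0.019, 0.68], "rotation": [0, 0, 0], "claw": 0.9},
    {"offset": [0.019, 0.019, 0.735], "rotation": [0, 0, 0], "claw": 0.9},
    {"offset": [0.019, 0.019, 0.735], "rotation": [0, 0, 0], "claw": 0.9},
    {"offset": [0.019, 0.019, 0.735], "rotation": [0, 0, 0], "claw": 0.9}
  ]
}}

```text
clock: 19.38
tcp_pos: [0.4827, -0.1201, 0.0929]
orientation: [-1.998, -2.424, 0.0]
contact_force: [1.1, 0.4, -0.5]
grip_width: 0.077
gripper_force: 0.0
```

{"fn": "drive_tool", "kwargs": {
  "rows": [
    {"offset": [0, 0, 0], "rotation": [0, 0, 0], "claw": 0.6},
    {"offset": [0, 0, 0], "rotation": [0, 0, 0], "claw": 0.6},
    {"offset": [0, 0, 0], "rotation": [0, 0, 0], "claw": 0.6},
    {"offset": [0, 0, 0], "rotation": [0, 0, 0], "claw": 0.5},
    {"offset": [0, 0, 0], "rotation": [0, 0, 0], "claw": 0.5},
    {"offset": [0, 0, 0], "rotation": [0, 0, 0], "claw": 0.5}
  ]
}}

```text
clock: 19.88
tcp_pos: [0.4833, -0.1203, 0.0934]
orientation: [1.997, 2.423, 0.001]
contact_force: [0.6, -0.4, 1.5]
grip_width: 0.0634
gripper_force: 58.5
```

{"fn": "drive_tool", "kwargs": {
  "rows": [
    {"offset": [0, 0, -0.06], "rotation": [0, 0, 0], "claw": 0.5},
    {"offset": [0, 0, -0.2], "rotation": [0, 0, 0], "claw": 0.5},
    {"offset": [0, 0, -0.35], "rotation": [0, 0, 0], "claw": 0.5},
    {"offset": [0, 0, -0.5], "rotation": [0, 0, 0], "claw": 0.5},
    {"offset": [0, 0, -0.6], "rotation": [0, 0, 0], "claw": 0.5},
    {"offset": [0, 0, -0.6], "rotation": [0, 0, 0], "claw": 0.5}
  ]
}}

```text
clock: 20.38
tcp_pos: [0.4842, -0.1204, 0.1861]
orientation: [1.996, 2.42, 0.003]
contact_force: [0.4, -0.4, -1.2]
grip_width: 0.0634
gripper_force: 58.2
```

Run:
```python
from h import *
held(10.9);print(get_obs()['tcp_pos'],get_obs()['contact_force'])
plan(485.5,195,180,10)
```

```text
held: y',z above TCP, r (mm) [-0.2 11.2 27.4] 21768 grip 0.06338037772910905 58.2437127828598
[ 0.48328998 -0.12038996  0.18431665] [-0.29444715 -0.6236974  -1.73159386]
off [2.061 0.415 0.027] rot [0.001 0.001 0.009]
```

{"fn": "drive_tool", "kwargs": {
  "rows": [
    {"offset": [0.08, 0.02, 0], "rotation": [0, 0, 0], "claw": 0.5},
    {"offset": [0.22, 0.05, 0], "rotation": [0, 0, 0], "claw": 0.5},
    {"offset": [0.38, 0.08, 0], "rotation": [0, 0, 0], "claw": 0.5},
    {"offset": [0.54, 0.11, 0], "rotation": [0, 0, 0], "claw": 0.5},
    {"offset": [0.7, 0.14, 0], "rotation": [0, 0, 0], "claw": 0.5}
  ]
}}

```text
clock: 20.85
tcp_pos: [0.4818, -0.0123, 0.1814]
orientation: [-1.997, -2.422, 0.003]
contact_force: [-0.4, 0.6, -0.5]
grip_width: 0.0634
gripper_force: 58.2
```

{"fn": "drive_tool", "kwargs": {
  "rows": [
    {"offset": [0.16, 0.03, 0], "rotation": [0, 0, 0], "claw": 0.5},
    {"offset": [0.32, 0.06, 0], "rotation": [0, 0, 0], "claw": 0.5},
    {"offset": [0.48, 0.1, 0], "rotation": [0, 0, 0], "claw": 0.5},
    {"offset": [0.64, 0.13, 0], "rotation": [0, 0, 0], "claw": 0.5},
    {"offset": [0.7, 0.14, 0], "rotation": [0, 0, 0], "claw": 0.5}
  ]
}}

```text
clock: 21.27
tcp_pos: [0.4825, 0.0976, 0.1818]
orientation: [-1.992, -2.427, 0.0]
contact_force: [-0.0, 0.6, -0.4]
grip_width: 0.0636
gripper_force: 58.2
```

{"fn": "drive_tool", "kwargs": {
  "rows": [
    {"offset": [0.15, 0.03, 0], "rotation": [0, 0, 0], "claw": 0.5},
    {"offset": [0.3, 0.06, 0], "rotation": [0, 0, 0.009], "claw": 0.5},
    {"offset": [0.45, 0.1, 0], "rotation": [0, 0, 0.009], "claw": 0.5},
    {"offset": [0.57, 0.13, 0], "rotation": [0, 0, 0.009], "claw": 0.5},
    {"offset": [0.64, 0.14, 0], "rotation": [0, 0, 0.009], "claw": 0.5},
    {"offset": [0.64, 0.14, 0], "rotation": [0, 0, 0.009], "claw": 0.5},
    {"offset": [0.64, 0.14, 0], "rotation": [0, 0, 0.009], "claw": 0.5},
    {"offset": [0.64, 0.14, 0], "rotation": [0, 0, 0.009], "claw": 0.5}
  ]
}}

```text
clock: 21.93
tcp_pos: [0.4859, 0.1903, 0.1823]
orientation: [2.022, 2.404, -0.003]
contact_force: [-0.2, -0.2, -1.4]
grip_width: 0.0633
gripper_force: 58.2
```

Run:
```python
from h import *
f,X=held(10)
for c in((.480,.221),(.470,.278)): 
    P=X[inbox(X,c,10,.045,.028,.05,.075)];print("rack tin w",mar(P))
print(get_obs()['tcp_pos']);plan(486.6,192.5,80,10)
```

```text
held: y',z above TCP, r (mm) [-0.3 11.2 27.4] 21749 grip 0.06333243643911751 58.24419558048248
rack tin w (6207, array([479.7, 220.5,  64.4,  51. ,   9.9]))
rack tin w (7109, array([472.4, 277.2,  64.5,  51.1,   8.7]))
[0.48608907 0.19019986 0.18241906]
off [0.015 0.007 0.683] rot [-0.     0.001 -0.001]
```

{"fn": "drive_tool", "kwargs": {
  "rows": [
    {"offset": [0.015, 0.007, 0.1], "rotation": [0, 0, 0], "claw": 0.5},
    {"offset": [0.015, 0.007, 0.24], "rotation": [0, 0, 0], "claw": 0.5},
    {"offset": [0.015, 0.007, 0.38], "rotation": [0, 0, 0], "claw": 0.5},
    {"offset": [0.015, 0.007, 0.5], "rotation": [0, 0, 0], "claw": 0.5},
    {"offset": [0.015, 0.007, 0.6], "rotation": [0, 0, 0], "claw": 0.5},
    {"offset": [0.015, 0.007, 0.66], "rotation": [0, 0, 0], "claw": 0.5},
    {"offset": [0.015, 0.007, 0.69], "rotation": [0, 0, 0], "claw": 0.5},
    {"offset": [0.015, 0.007, 0.7], "rotation": [0, 0, 0], "claw": 0.5},
    {"offset": [0.015, 0.007, 0.705], "rotation": [0, 0, 0], "claw": 0.5},
    {"offset": [0.015, 0.007, 0.71], "rotation": [0, 0, 0], "claw": 0.5},
    {"offset": [0.015, 0.007, 0.71], "rotation": [0, 0, 0], "claw": 0.5},
    {"offset": [0.015, 0.007, 0.71], "rotation": [0, 0, 0], "claw": 0.5}
  ]
}}

```text
clock: 22.98
tcp_pos: [0.4871, 0.1948, 0.077]
orientation: [2.02, 2.406, 0.002]
contact_force: [0.7, 0.9, -2.3]
grip_width: 0.063
gripper_force: 58.2
```

{"fn": "drive_tool", "kwargs": {
  "rows": [
    {"offset": [0, 0, 0.005], "rotation": [0, 0, 0], "claw": 0.5},
    {"offset": [0, 0, 0.01], "rotation": [0, 0, 0], "claw": 0.5},
    {"offset": [0, 0, 0.01], "rotation": [0, 0, 0], "claw": 0.5},
    {"offset": [0, 0, 0.01], "rotation": [0, 0, 0], "claw": 0.5}
  ]
}}

```text
clock: 23.32
tcp_pos: [0.4873, 0.1942, 0.0759]
orientation: [2.02, 2.404, 0.0]
contact_force: [-1.6, -3.5, 7.7]
grip_width: 0.0632
gripper_force: 59.5
```

Run:
```python
from h import *
held(10);print(get_obs()['tcp_pos'],get_obs()['contact_force'])
```

```text
held: y',z above TCP, r (mm) [-0.3 11.2 27.4] 21766 grip 0.06324170396675048 59.50095176696777
[0.48727036 0.19417008 0.07584933] [-1.70262993 -2.82869252  9.25913587]
```

{"fn": "drive_tool", "kwargs": {
  "rows": [
    {"offset": [-0.01, 0, 0], "rotation": [0, 0, 0], "claw": 0.5},
    {"offset": [-0.01, 0, 0], "rotation": [0, 0, 0], "claw": 0.5},
    {"offset": [-0.01, 0, 0], "rotation": [0, 0, 0], "claw": 0.75},
    {"offset": [-0.01, 0, 0], "rotation": [0, 0, 0], "claw": 0.78},
    {"offset": [-0.01, 0, 0], "rotation": [0, 0, 0], "claw": 0.82},
    {"offset": [-0.01, 0, 0], "rotation": [0, 0, 0], "claw": 0.86},
    {"offset": [-0.01, 0, 0], "rotation": [0, 0, 0], "claw": 0.86},
    {"offset": [-0.01, 0, 0], "rotation": [0, 0, 0], "claw": 0.86},
    {"offset": [-0.01, 0, -0.05], "rotation": [0, 0, 0], "claw": 0.86},
    {"offset": [-0.01, 0, -0.15], "rotation": [0, 0, 0], "claw": 0.86},
    {"offset": [-0.01, 0, -0.3], "rotation": [0, 0, 0], "claw": 0.86},
    {"offset": [-0.01, 0, -0.5], "rotation": [0, 0, 0], "claw": 0.86},
    {"offset": [-0.01, 0, -0.7], "rotation": [0, 0, 0], "claw": 0.86},
    {"offset": [-0.01, 0, -0.8], "rotation": [0, 0, 0], "claw": 0.86}
  ]
}}

```text
clock: 24.53
tcp_pos: [0.4881, 0.1942, 0.1988]
orientation: [2.018, 2.405, 0.006]
contact_force: [0.7, 0.6, -0.0]
grip_width: 0.0738
gripper_force: 0.0
```

{"fn": "drive_tool", "kwargs": {
  "rows": [
    {"offset": [-0.3, 0, 0], "rotation": [0, 0, 0], "claw": 0.5},
    {"offset": [-0.55, 0, 0], "rotation": [0, 0, 0], "claw": 0},
    {"offset": [-0.8, 0, 0], "rotation": [0, 0, 0], "claw": 0},
    {"offset": [-0.95, 0, 0], "rotation": [0, 0, 0], "claw": 0},
    {"offset": [-0.95, 0, 0], "rotation": [0, 0, 0], "claw": 0},
    {"offset": [-0.95, 0, 0], "rotation": [0, 0, 0], "claw": 0}
  ]
}}

```text
clock: 25.03
tcp_pos: [0.5118, 0.0514, 0.1953]
orientation: [2.024, 2.402, 0.0]
contact_force: [-0.4, 0.6, 0.8]
grip_width: 0.0008
gripper_force: 0.0
```

Run:
```python
from h import *
f,X=cloud("wrist");cv2.imwrite("pics/w8.png",f["frame"][:,:,::-1])
P=X[inbox(X,(.487,.193),10,.045,.05,.09,.125)];print("saddle tin",mar(P),P[:,2].max())
plan(509,-263,184,10.9)
```

```text
saddle tin (3325, array([490.9, 170.3,  64. ,  13.7,   9.7])) 0.11113942677552226
off [-2.073 -0.381  0.074] rot [ 0.    -0.    -0.008]
```

View pics/w8.png

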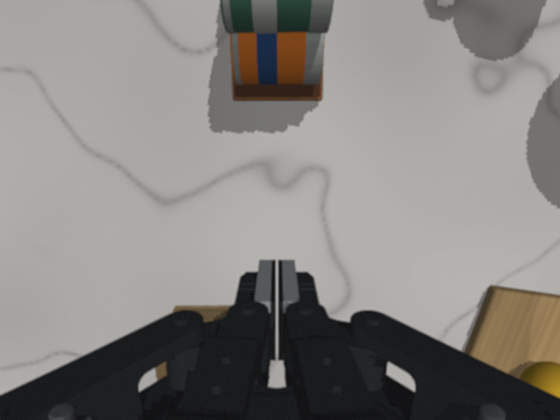

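{"fn": "drive_tool", "kwargs": {
  "rows": [
    {"offset": [-0.9, -0.17, 0], "rotation": [0, 0, 0], "claw": 0},
    {"offset": [-0.9, -0.17, 0], "rotation": [0, 0, 0], "claw": 0},
    {"offset": [-0.9, -0.17, 0], "rotation": [0, 0, 0], "claw": 0},
    {"offset": [-0.9, -0.17, 0], "rotation": [0, 0, 0], "claw": 0}
  ]
}}

```text
clock: 25.42
tcp_pos: [0.5095, -0.0895, 0.1949]
orientation: [2.024, 2.401, -0.003]
contact_force: [0.6, 0.4, -0.1]
grip_width: -0.0004
gripper_force: 0.0
```

{"fn": "drive_tool", "kwargs": {
  "rows": [
    {"offset": [-0.8, -0.15, 0], "rotation": [0, 0, -0.008], "claw": 0},
    {"offset": [-0.8, -0.15, 0], "rotation": [0, 0, -0.008], "claw": 0},
    {"offset": [-0.8, -0.15, 0], "rotation": [0, 0, -0.008], "claw": 0},
    {"offset": [-0.8, -0.15, 0], "rotation": [0, 0, -0.008], "claw": 0},
    {"offset": [-0.8, -0.15, 0], "rotation": [0, 0, -0.008], "claw": 0},
    {"offset": [-0.8, -0.15, 0], "rotation": [0, 0, -0.008], "claw": 0}
  ]
}}

```text
clock: 25.92
tcp_pos: [0.5092, -0.2043, 0.1949]
orientation: [-1.997, -2.424, -0.002]
contact_force: [-0.2, 0.6, -1.0]
grip_width: 0.0
gripper_force: 0.0
```

Run:
```python
from h import *
f,X=cloud("wrist")
H=cv2.cvtColor(f["frame"],cv2.COLOR_RGB2HSV)
g=((H[...,0]<8)|(H[...,0]>172))&(H[...,1]>120)&inbox(X,(.508,-.262),11,.05,.045,.04,.085)
P=X[g];print("red",mar(P),P[:,2].max(),P[P[:,2]>P[:,2].max()-.003].mean(0))
plan(508.2,-261.7,90,10.9)
```

```text
red (1165, array([ 501.2, -262.8,   52.5,   45.6,   11.6])) 0.07898327718982644 [ 0.48740055 -0.26584775  0.07711908]
off [-0.378 -0.081  0.699] rot [ 0.    -0.001  0.002]
```

{"fn": "drive_tool", "kwargs": {
  "rows": [
    {"offset": [-0.2, -0.04, 0], "rotation": [0, 0, 0], "claw": 0},
    {"offset": [-0.38, -0.08, 0], "rotation": [0, 0, 0], "claw": 0},
    {"offset": [-0.38, -0.08, 0], "rotation": [0, 0, 0], "claw": 0},
    {"offset": [-0.38, -0.08, 0.2], "rotation": [0, 0, 0], "claw": 0},
    {"offset": [-0.38, -0.08, 0.4], "rotation": [0, 0, 0], "claw": 0},
    {"offset": [-0.38, -0.08, 0.6], "rotation": [0, 0, 0], "claw": 0},
    {"offset": [-0.38, -0.08, 0.7], "rotation": [0, 0, 0], "claw": 0},
    {"offset": [-0.38, -0.08, 0.74], "rotation": [0, 0, 0], "claw": 0},
    {"offset": [-0.38, -0.08, 0.77], "rotation": [0, 0, 0], "claw": 0},
    {"offset": [-0.38, -0.08, 0.79], "rotation": [0, 0, 0], "claw": 0},
    {"offset": [-0.38, -0.08, 0.81], "rotation": [0, 0, 0], "claw": 0},
    {"offset": [-0.38, -0.08, 0.82], "rotation": [0, 0, 0], "claw": 0},
    {"offset": [-0.38, -0.08, 0.83], "rotation": [0, 0, 0], "claw": 0},
    {"offset": [-0.38, -0.08, 0.835], "rotation": [0, 0, 0], "claw": 0},
    {"offset": [-0.38, -0.08, 0.835], "rotation": [0, 0, 0], "claw": 0}
  ]
}}

```text
clock: 27.22
tcp_pos: [0.5087, -0.2648, 0.0708]
orientation: [1.999, 2.421, 0.002]
contact_force: [-1.1, 1.5, 7.9]
grip_width: -0.0004
gripper_force: 3.8
```

```bash
python3 -c "
from h import *
o=get_obs();print(o['tcp_pos'],o['contact_force'])"
```

```text
[ 0.50871686 -0.26484507  0.07075157] [-1.14257185  1.46896568  7.92090672]
```

{"fn": "drive_tool", "kwargs": {
  "rows": [
    {"offset": [0, 0, 0.01], "rotation": [0, 0, 0], "claw": 0},
    {"offset": [0, 0, 0.015], "rotation": [0, 0, 0], "claw": 0},
    {"offset": [0, 0, 0.015], "rotation": [0, 0, 0], "claw": 0}
  ]
}}

```text
clock: 27.47
tcp_pos: [0.5089, -0.2651, 0.0698]
orientation: [1.999, 2.42, 0.001]
contact_force: [-2.6, 3.0, 17.8]
grip_width: -0.0001
gripper_force: 8.9
```

{"fn": "drive_tool", "kwargs": {
  "rows": [
    {"offset": [0, 0, -0.1], "rotation": [0, 0, 0], "claw": 0},
    {"offset": [0, 0, -0.25], "rotation": [0, 0, 0], "claw": 0},
    {"offset": [0, 0, -0.4], "rotation": [0, 0, 0], "claw": 0},
    {"offset": [0, 0, -0.6], "rotation": [0, 0, 0], "claw": 0},
    {"offset": [0, 0, -0.8], "rotation": [0, 0, 0], "claw": 0.9},
    {"offset": [0, 0, -0.9], "rotation": [0, 0, 0], "claw": 0.9},
    {"offset": [0, 0, -0.9], "rotation": [0, 0, 0], "claw": 0.9},
    {"offset": [0, 0, -0.9], "rotation": [0, 0, 0], "claw": 0.9},
    {"offset": [0, 0, -0.9], "rotation": [0, 0, 0], "claw": 0.9},
    {"offset": [0, 0, -0.9], "rotation": [0, 0, 0], "claw": 0.9},
    {"offset": [0, 0, -0.9], "rotation": [0, 0, 0], "claw": 0.9}
  ]
}}

```text
clock: 28.38
tcp_pos: [0.5067, -0.2647, 0.201]
orientation: [-1.999, -2.42, 0.001]
contact_force: [-0.6, -0.1, -0.2]
grip_width: 0.0769
gripper_force: 0.0
```

Run:
```python
from h import *
o=get_obs();print(o['tcp_pos'],o['grip_width'])
f,X=cloud("wrist")
P=X[inbox(X,(.508,-.262),11,.045,.04,.095,.14)];print("red",mar(P),P[:,2].max(),P[P[:,2]>P[:,2].max()-.004].mean(0))
plan(508.2,-261.7,91,10.9)
```

```text
[ 0.50671813 -0.2647208   0.20100205] 0.07689064956648417
red (9120, array([ 508.1, -261.1,   64.2,   54.1,   10.8])) 0.1347911475632474 [ 0.5085768  -0.26181754  0.13215151]
off [0.017 0.014 0.735] rot [-0.001 -0.001 -0.   ]
```

{"fn": "drive_tool", "kwargs": {
  "force": 50,
  "rows": [
    {"offset": [0.018, 0.014, 0.15], "rotation": [0, 0, 0], "claw": 0.9},
    {"offset": [0.018, 0.014, 0.3], "rotation": [0, 0, 0], "claw": 0.9},
    {"offset": [0.018, 0.014, 0.45], "rotation": [0, 0, 0], "claw": 0.9},
    {"offset": [0.018, 0.014, 0.58], "rotation": [0, 0, 0], "claw": 0.9},
    {"offset": [0.018, 0.014, 0.68], "rotation": [0, 0, 0], "claw": 0.9},
    {"offset": [0.018, 0.014, 0.74], "rotation": [0, 0, 0], "claw": 0.9},
    {"offset": [0.018, 0.014, 0.74], "rotation": [0, 0, 0], "claw": 0.9},
    {"offset": [0.018, 0.014, 0.74], "rotation": [0, 0, 0], "claw": 0.9}
  ]
}}

```text
clock: 29.1
tcp_pos: [0.509, -0.2617, 0.0911]
orientation: [-2.0, -2.422, 0.0]
contact_force: [0.7, 0.1, 1.4]
grip_width: 0.0768
gripper_force: 0.0
```

{"fn": "drive_tool", "kwargs": {
  "rows": [
    {"offset": [0, 0, 0], "rotation": [0, 0, 0], "claw": 0.6},
    {"offset": [0, 0, 0], "rotation": [0, 0, 0], "claw": 0.6},
    {"offset": [0, 0, 0], "rotation": [0, 0, 0], "claw": 0.6},
    {"offset": [0, 0, 0], "rotation": [0, 0, 0], "claw": 0.5},
    {"offset": [0, 0, 0], "rotation": [0, 0, 0], "claw": 0.5},
    {"offset": [0, 0, 0], "rotation": [0, 0, 0], "claw": 0.5}
  ]
}}

```text
clock: 29.6
tcp_pos: [0.5098, -0.2622, 0.092]
orientation: [2.0, 2.421, 0.001]
contact_force: [1.4, -0.9, 2.8]
grip_width: 0.0632
gripper_force: 58.2
```

{"fn": "drive_tool", "kwargs": {
  "rows": [
    {"offset": [0, 0, -0.06], "rotation": [0, 0, 0], "claw": 0.5},
    {"offset": [0, 0, -0.2], "rotation": [0, 0, 0], "claw": 0.5},
    {"offset": [0, 0, -0.35], "rotation": [0, 0, 0], "claw": 0.5},
    {"offset": [0, 0, -0.5], "rotation": [0, 0, 0], "claw": 0.5},
    {"offset": [0, 0, -0.65], "rotation": [0, 0, 0], "claw": 0.5},
    {"offset": [0, 0, -0.8], "rotation": [0, 0, 0], "claw": 0.5},
    {"offset": [0, 0, -0.8], "rotation": [0, 0, 0], "claw": 0.5}
  ]
}}

```text
clock: 30.18
tcp_pos: [0.511, -0.2626, 0.2162]
orientation: [1.997, 2.417, 0.002]
contact_force: [0.6, -0.1, -0.6]
grip_width: 0.0634
gripper_force: 58.1
```

Run:
```python
from h import *
held(10.9);print(get_obs()['tcp_pos'])
plan(476,248,205,10)
```

```text
held: y',z above TCP, r (mm) [-0.  12.7 27.4] 22387 grip 0.06342285905057926 58.09772551059723
[ 0.51007212 -0.26229381  0.21393392]
off [3.384 0.419 0.052] rot [0.002 0.001 0.008]
```

{"fn": "drive_tool", "kwargs": {
  "rows": [
    {"offset": [0.08, 0.01, 0], "rotation": [0, 0, 0], "claw": 0.5},
    {"offset": [0.22, 0.03, 0], "rotation": [0, 0, 0], "claw": 0.5},
    {"offset": [0.38, 0.05, 0], "rotation": [0, 0, 0], "claw": 0.5},
    {"offset": [0.54, 0.07, 0], "rotation": [0, 0, 0], "claw": 0.5},
    {"offset": [0.7, 0.09, 0], "rotation": [0, 0, 0], "claw": 0.5},
    {"offset": [0.85, 0.11, 0], "rotation": [0, 0, 0], "claw": 0.5}
  ]
}}

```text
clock: 30.73
tcp_pos: [0.4994, -0.131, 0.2098]
orientation: [-1.997, -2.421, 0.002]
contact_force: [-0.1, -0.1, -1.0]
grip_width: 0.0631
gripper_force: 58.1
```

{"fn": "drive_tool", "kwargs": {
  "rows": [
    {"offset": [0.16, 0.02, 0], "rotation": [0, 0, 0], "claw": 0.5},
    {"offset": [0.32, 0.04, 0], "rotation": [0, 0, 0], "claw": 0.5},
    {"offset": [0.48, 0.06, 0], "rotation": [0, 0, 0], "claw": 0.5},
    {"offset": [0.64, 0.08, 0], "rotation": [0, 0, 0], "claw": 0.5},
    {"offset": [0.8, 0.1, 0], "rotation": [0, 0, 0], "claw": 0.5},
    {"offset": [0.95, 0.12, 0], "rotation": [0, 0, 0], "claw": 0.5}
  ]
}}

```text
clock: 31.23
tcp_pos: [0.4898, 0.0118, 0.2099]
orientation: [-1.998, -2.421, 0.003]
contact_force: [0.2, -0.0, -0.5]
grip_width: 0.0636
gripper_force: 58.1
```

{"fn": "drive_tool", "kwargs": {
  "rows": [
    {"offset": [0.16, 0.02, 0], "rotation": [0, 0, 0], "claw": 0.5},
    {"offset": [0.32, 0.04, 0], "rotation": [0, 0, 0], "claw": 0.5},
    {"offset": [0.48, 0.06, 0], "rotation": [0, 0, 0], "claw": 0.5},
    {"offset": [0.64, 0.08, 0], "rotation": [0, 0, 0], "claw": 0.5},
    {"offset": [0.8, 0.1, 0], "rotation": [0, 0, 0], "claw": 0.5},
    {"offset": [0.95, 0.12, 0], "rotation": [0, 0, 0], "claw": 0.5}
  ]
}}

```text
clock: 31.73
tcp_pos: [0.4805, 0.1547, 0.2098]
orientation: [-1.998, -2.422, 0.004]
contact_force: [0.1, -0.3, -0.9]
grip_width: 0.0634
gripper_force: 58.1
```

{"fn": "drive_tool", "kwargs": {
  "rows": [
    {"offset": [0.15, 0.02, 0], "rotation": [0, 0, 0.004], "claw": 0.5},
    {"offset": [0.3, 0.03, 0], "rotation": [0, 0, 0.008], "claw": 0.5},
    {"offset": [0.45, 0.05, 0], "rotation": [0, 0, 0.008], "claw": 0.5},
    {"offset": [0.57, 0.06, 0], "rotation": [0, 0, 0.008], "claw": 0.5},
    {"offset": [0.63, 0.07, 0], "rotation": [0, 0, 0.008], "claw": 0.5},
    {"offset": [0.63, 0.07, 0], "rotation": [0, 0, 0.008], "claw": 0.5},
    {"offset": [0.63, 0.07, 0], "rotation": [0, 0, 0.008], "claw": 0.5},
    {"offset": [0.63, 0.07, 0], "rotation": [0, 0, 0.008], "claw": 0.5}
  ]
}}

```text
clock: 32.4
tcp_pos: [0.475, 0.2462, 0.2107]
orientation: [2.022, 2.404, -0.003]
contact_force: [-1.1, -0.3, -1.1]
grip_width: 0.0635
gripper_force: 58.1
```

Run:
```python
from h import *
f,X=held(10)
P=X[inbox(X,(.471,.278),10,.045,.028,.05,.075)];print("rack tin w",mar(P))
print(get_obs()['tcp_pos']);plan(476.6,248.5,75,10)
```

```text
held: y',z above TCP, r (mm) [-0.1 12.7 27.4] 22468 grip 0.063523239633628 58.09956908226013
rack tin w (5125, array([472.5, 277.4,  64.2,  51.1,   8.9]))
[0.47524722 0.24613699 0.21085223]
off [0.015 0.012 0.906] rot [-0.     0.001 -0.001]
```

{"fn": "drive_tool", "kwargs": {
  "rows": [
    {"offset": [0.007, 0.012, 0.15], "rotation": [0, 0, 0], "claw": 0.5},
    {"offset": [0.007, 0.012, 0.3], "rotation": [0, 0, 0], "claw": 0.5},
    {"offset": [0.007, 0.012, 0.45], "rotation": [0, 0, 0], "claw": 0.5},
    {"offset": [0.007, 0.012, 0.58], "rotation": [0, 0, 0], "claw": 0.5},
    {"offset": [0.007, 0.012, 0.7], "rotation": [0, 0, 0], "claw": 0.5},
    {"offset": [0.007, 0.012, 0.8], "rotation": [0, 0, 0], "claw": 0.5},
    {"offset": [0.007, 0.012, 0.86], "rotation": [0, 0, 0], "claw": 0.5},
    {"offset": [0.007, 0.012, 0.89], "rotation": [0, 0, 0], "claw": 0.5},
    {"offset": [0.007, 0.012, 0.9], "rotation": [0, 0, 0], "claw": 0.5},
    {"offset": [0.007, 0.012, 0.906], "rotation": [0, 0, 0], "claw": 0.5},
    {"offset": [0.007, 0.012, 0.91], "rotation": [0, 0, 0], "claw": 0.5},
    {"offset": [0.007, 0.012, 0.91], "rotation": [0, 0, 0], "claw": 0.5},
    {"offset": [0.007, 0.012, 0.91], "rotation": [0, 0, 0], "claw": 0.5}
  ]
}}

```text
clock: 33.53
tcp_pos: [0.4771, 0.2494, 0.0755]
orientation: [2.02, 2.406, 0.002]
contact_force: [0.1, -0.2, -1.3]
grip_width: 0.0634
gripper_force: 58.1
```

{"fn": "drive_tool", "kwargs": {
  "rows": [
    {"offset": [0, 0, 0.005], "rotation": [0, 0, 0], "claw": 0.5},
    {"offset": [0, 0, 0.01], "rotation": [0, 0, 0], "claw": 0.5},
    {"offset": [0, 0, 0.012], "rotation": [0, 0, 0], "claw": 0.5},
    {"offset": [0, 0, 0.012], "rotation": [0, 0, 0], "claw": 0.5}
  ]
}}

```text
clock: 33.87
tcp_pos: [0.4774, 0.2492, 0.0737]
orientation: [2.02, 2.405, 0.001]
contact_force: [-1.2, -1.6, 4.9]
grip_width: 0.0635
gripper_force: 58.9
```

Light, nearly even contact; release.

{"fn": "drive_tool", "kwargs": {
  "rows": [
    {"offset": [-0.004, 0, 0], "rotation": [0, 0, 0], "claw": 0.5},
    {"offset": [-0.004, 0, 0], "rotation": [0, 0, 0], "claw": 0.75},
    {"offset": [-0.004, 0, 0], "rotation": [0, 0, 0], "claw": 0.78},
    {"offset": [-0.004, 0, 0], "rotation": [0, 0, 0], "claw": 0.82},
    {"offset": [-0.004, 0, 0], "rotation": [0, 0, 0], "claw": 0.86},
    {"offset": [-0.004, 0, 0], "rotation": [0, 0, 0], "claw": 0.86},
    {"offset": [-0.004, 0, 0], "rotation": [0, 0, 0], "claw": 0.86},
    {"offset": [-0.004, 0, -0.05], "rotation": [0, 0, 0], "claw": 0.86},
    {"offset": [-0.004, 0, -0.15], "rotation": [0, 0, 0], "claw": 0.86},
    {"offset": [-0.004, 0, -0.3], "rotation": [0, 0, 0], "claw": 0.86},
    {"offset": [-0.004, 0, -0.5], "rotation": [0, 0, 0], "claw": 0.86},
    {"offset": [-0.004, 0, -0.7], "rotation": [0, 0, 0], "claw": 0.86},
    {"offset": [-0.004, 0, -0.9], "rotation": [0, 0, 0], "claw": 0.86},
    {"offset": [-0.004, 0, -0.9], "rotation": [0, 0, 0], "claw": 0.86}
  ]
}}

```text
clock: 35.03
tcp_pos: [0.4795, 0.251, 0.2145]
orientation: [2.017, 2.403, 0.014]
contact_force: [0.4, 0.6, -0.2]
grip_width: 0.0732
gripper_force: 0.0
```

{"fn": "drive_tool", "kwargs": {
  "rows": [
    {"offset": [-0.25, 0, 0], "rotation": [0, 0, 0], "claw": 0.86},
    {"offset": [-0.5, 0, 0], "rotation": [0, 0, 0], "claw": 0.86},
    {"offset": [-0.75, 0, 0], "rotation": [0, 0, 0], "claw": 0.86},
    {"offset": [-1, 0, 0], "rotation": [0, 0, 0], "claw": 0.86},
    {"offset": [-1, 0, 0], "rotation": [0, 0, 0], "claw": 0.86},
    {"offset": [-1, 0, 0], "rotation": [0, 0, 0], "claw": 0.86}
  ]
}}

```text
clock: 35.53
tcp_pos: [0.5031, 0.0982, 0.208]
orientation: [2.026, 2.4, -0.001]
contact_force: [-1.1, 0.8, -0.2]
grip_width: 0.0734
gripper_force: 0.0
```

{"fn": "drive_tool", "kwargs": {
  "rows": [
    {"offset": [-0.25, 0, 0], "rotation": [0, 0, 0], "claw": 0.86},
    {"offset": [-0.5, 0, 0], "rotation": [0, 0, 0], "claw": 0.86},
    {"offset": [-0.75, 0, 0], "rotation": [0, 0, 0], "claw": 0.86},
    {"offset": [-1, 0, 0], "rotation": [0, 0, 0], "claw": 0.86},
    {"offset": [-1, 0, 0], "rotation": [0, 0, 0], "claw": 0.86},
    {"offset": [-1, 0, 0], "rotation": [0, 0, 0], "claw": 0.86},
    {"offset": [-1, 0, 0], "rotation": [0, 0, 0], "claw": 0.86},
    {"offset": [-1, 0, 0], "rotation": [0, 0, 0], "claw": 0.86}
  ]
}}

```text
clock: 36.2
tcp_pos: [0.5287, -0.0443, 0.2082]
orientation: [-2.015, -2.409, -0.001]
contact_force: [-0.1, 0.6, 0.4]
grip_width: 0.0734
gripper_force: 0.0
```

Run:
```python
from h import *
f,X=cloud("top");cv2.imwrite("pics/top9.png",f["frame"][100:310,60:340,::-1].repeat(2,0).repeat(2,1))
for c in((.486,.192),(.476,.249)): 
    P=X[inbox(X,c,10,.045,.028,.1,.13)];print("top saddle",mar(P),np.percentile(P[:,2],98))
print("mug",mar(X[inbox(X,(.679,.3),0,.06,.06,.08,.095)]),"mill",mar(X[inbox(X,(.65,-.316),0,.05,.05,.1,.15)]))
f,X=cloud("scene");cv2.imwrite("pics/sc9.png",f["frame"][200:360,280:500,::-1].repeat(3,0).repeat(3,1))
```

```text
top saddle (815, array([484.3, 192.9,  65.5,  50.7,  10.9])) 0.1164403342291902
top saddle (814, array([472.9, 249.4,  63.6,  51.6,   9.5])) 0.11619478803790666
mug (358, array([678.8, 300. ,  81. ,  78.2,  70.8])) mill (499, array([ 649.8, -315. ,   46.2,   45.9,  -71.8]))
```

View pics/top9.png

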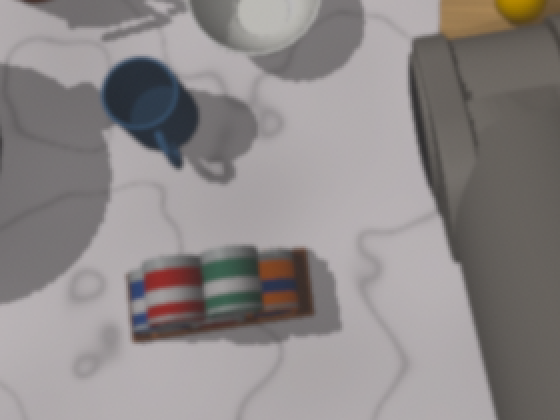

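View pics/sc9.png

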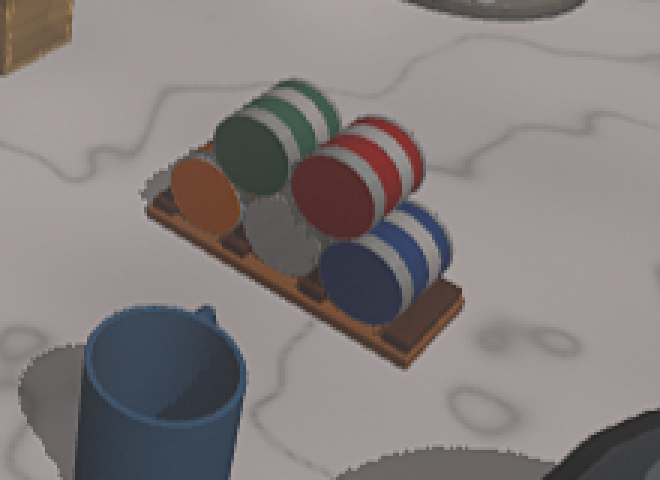

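The views show three tins in the grooves with green (268,135) and red (358,180) seated in the saddles. The mug and mill haven't moved, and the arm is clear.

```bash
python3 -c "
from bench import *
print(hand_in())"
```

```text
the job is handed in; nothing more can be done
None
```

All five tins present are stacked on the rack, three in the grooves and the green and red ones in the saddles; the mug and mill are where they started, and I handed the job in at about 36 s without seeing the verdict.

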